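# Lay out a claw knuckle's parts by height

## Robot

A 7-joint arm with a two-finger parallel gripper is mounted at the origin on the work surface. World frame = base frame: x ahead of the robot, y to its left, z up, the work surface at z = 0. Lengths are in m, angles in rad, forces in N, time in s.
With the tool pointing down it reaches from about 0.375 to 0.925 m from the base axis. Payload 3.1 kg.
Tool frame: the origin (TCP) lies midway between the tips of the shut fingers; the grasp point (between the pads) lies 19 mm behind it (ctrl.hold_point_z is the distance from the TCP to the grasp point, in m); y points along the fingers, x is the direction in which the jaws open and shut, and the axes are right-handed (so a half turn about y gives the same grasp; the last joint's range is limited). The gripper opens to 85 mm and grips with 20 to 120 N. Pads are 22 mm wide; open, the fingers measure 114 mm over their backs; the gripper's body (76 mm by 85 mm) begins 54 mm behind the grasp point. The pads swing forward as they close: fully open they stand 13 mm farther back than shut.
Start: joints at [1.188, 0.383, 0.044, 1.598, -0.018, 1.161, -0.05], TCP at [0.183, -0.624, 0.231] pointing down, gripper open.
Joint ranges: [-2.61, 2.61], [-0.41, 2.15], [-1.48, 1.57], [0, 2.5], [-1.57, 4.71], [0.05, 1.97], [-2.85, 2.85]. Speed limits (rad/s): [2.79, 2.79, 3.14, 3.14, 3.14, 3.14, 3.14].

## Interface

Orientations are given as a unit quaternion [x, y, z, w].
In Python, from rig import ctrl, capture gives the robot as it stands.
- The arm moves only by the shell command python3 -m creep 'ROWS' [FORCE]. ROWS is JSON, a list of rows, each an object of numbers: "grip": the opening, from 0 (shut) to 1 (fully open); "dx", "dy", "dz": the shift along the tool's x, y, z in cm; "ax", "ay", "az": the turn, a rotation vector about the tool's x, y, z in rad. In form: [{"grip": .., "dx": .., "dy": .., "dz": .., "ax": .., "ay": .., "az": ..}, ...]. A call has 1 to 12 rows; each row shifts and turns the pose as measured when the row begins, along the tool's axes as they then stand; what a row does not reach is not made up. A row lasts 1/8 s, in which the tool goes at most 62.5 mm and 10.7 degrees, less where a joint would pass 70% of its speed; a pose out of reach is approached as far as the arm can. A call is refused whole if a number of a shift passes 6.25 or a number of a turn 0.188, either way. A call with a gripper value outside its range is refused whole. The fingers move at their own pace and stop on an object; FORCE is the grip in N (left out, the last holds). Time passes only in rows, so rows that do not move let the fingers close. It gives the time, the measured TCP pose, the force and the opening at its end, in the units of the state.
- ctrl.sense(): the state, without advancing time (a new reading comes with each control period).
- capture(name): name is "scene" or "top" or "wrist"; returns a dict with "frame" (420x560x3 uint8, blue, green, red), "fovy" (degrees; the focal length in pixels is half the picture's height over the tangent of half this angle, whatever the lens; pixels are square), "cx", "cy" (the principal point, pixels), "world_from_camera" (4x4, takes a point from camera to world coordinates). Camera axes: x right, y up, looking along -z (the intrinsics and any distortion apply to the point x, -y, -z); pixel columns grow to the right and rows downward; lengths in m; the calibration is good to about 2 mm. A picture is of the moment at which its call begins. There is no depth.
- ctrl.close_job(): hands the job in, once; it reports no verdict.
The state is a dict: "clock": time; "q": joint angles; "qvel": joint speeds; "effort": joint torques, N m; "eef_pos": TCP position; "tool_rot": TCP orientation; "ft_force": force on the tool from outside, world axes, zero at the start; "wrist_torque": the same for the moment, N m; "gripper_width": finger opening in m.
Only numpy, scipy, OpenCV 4.12 (cv2) and the standard library are available. Lean on these libraries where they do the work, as an engineer would, in place of code of your own. Each camera call takes 0.05 s, during which the arm holds its last target.

## Task

The four parts of a claw knuckle (white puck, copper flanged bush, grey steel sleeve, black pin) are standing about on the bench. Stand them upright on the four yellow marks of the layout strip, one centred on each, in order of height: the tallest on the mark next to the red end block, then the next tallest and so on, down to the shortest beside the grey end block. Leave the brass tee where it lies.

Things in the scene. Friction and masses are not known exactly. Their poses are not given: they have to be found in the camera images.
- puck: White PTFE bearing puck: plain disc 56 mm across, 28 mm high, about 0.15 kg. Stands flat on the bench. Origin: centre of its underside; z up through its axis.
- bush: Copper-coloured flanged bush, 40 mm high overall, about 0.28 kg: at the foot a flange 54 mm across and 7 mm thick, above it a round body 42 mm across; a dark disc on top shows the bore, which is closed to the fingers. Stands on its flange. Origin: centre of its underside; z up through its axis.
- sleeve: Plain grey steel distance sleeve: round, 38 mm across, 52 mm high, about 0.28 kg; a dark disc on top shows the bore, which is closed to the fingers. Stands on end. Origin: centre of its underside; z up through its axis.
- pin: Black knuckle pin standing on its head, 66 mm high overall, about 0.42 kg: at the foot a head 46 mm across and 9 mm thick, above it a round shank 32 mm across. Origin: centre of its underside; z up through its axis.
- tee: Brass hydraulic tee lying flat among the four parts; not part of the job, leave it where it lies. 60 mm run along its y, one branch reaching 32 mm along its +x, 30 mm high, 0.2 kg. Origin: on the bench under the meeting of its axes; z up.
- mark_a: End mark of the row of four (neighbours: an end block and mark_b; row order a, b, c, d from -y to +y, 85 mm apart centre to centre): flat painted yellow disc, 64 mm across, with a black centre dot, on the dark steel layout strip (470 x 90 mm, top 8 mm above the bench). Origin: disc centre on the strip's top face, 8 mm above the bench; z up, y along the strip, x across it. Paint only, nothing to bump against.
- mark_b: Second mark of the row, between mark_a and mark_c: flat painted yellow disc, 64 mm across, with a black centre dot, on the dark steel layout strip (470 x 90 mm, top 8 mm above the bench). Origin: disc centre on the strip's top face, 8 mm above the bench; z up, y along the strip, x across it. Paint only, nothing to bump against.
- mark_c: Third mark of the row, between mark_b and mark_d: flat painted yellow disc, 64 mm across, with a black centre dot, on the dark steel layout strip (470 x 90 mm, top 8 mm above the bench). Origin: disc centre on the strip's top face, 8 mm above the bench; z up, y along the strip, x across it. Paint only, nothing to bump against.
- mark_d: Other end mark of the row (neighbours: mark_c and an end block): flat painted yellow disc, 64 mm across, with a black centre dot, on the dark steel layout strip (470 x 90 mm, top 8 mm above the bench). Origin: disc centre on the strip's top face, 8 mm above the bench; z up, y along the strip, x across it. Paint only, nothing to bump against.
- red_block: Red-painted block fixed on the strip beyond one end mark, at either end of the row: 30 mm along the strip, 70 mm across it, 25 mm high, its centre 85 mm from the centre of the nearest mark. It shows the tall end. A like block in grey stands at the other end. Origin: centre of its underside, on the strip's top face; y along the strip, z up.

How it is judged:
By the outcome, as a careful person would: the job done as asked, in the order asked, and still so for the second after the job is handed in, with the robot touching nothing.
It also fails if it takes over 96 s, if anything falls off the work surface, if the arm or the gripper's body presses on something with over 40 N, if the wrist force passes 120 N, or if a joint passes its speed limit or range.

## Working session

There is one attempt and no reset: what is moved stays moved. The work goes in short steps, Python scripts to look and compute and a shell command to move; the robot and the scene stay as the last step left them, time stands still between calls to the robot, and variables do not carry over. Pictures are saved under pics/ and viewed, and the job is handed in when it is done.

```bash
ls; mkdir -p pics; python3 - <<'E'
from rig import ctrl, capture
import cv2, numpy as np
s=ctrl.sense(); print(s, ctrl.hold_point_z)
for n in ["scene","top","wrist"]:
    c=capture(n); cv2.imwrite(f"pics/{n}0.png",c["frame"]); print(n,{k:v for k,v in c.items() if k!="frame"})
E
```

```text
pics
{'clock': 0.0, 'q': array([ 1.18819311,  0.38386749,  0.04381345,  1.5996123 , -0.01789577,
        1.16120702, -0.04987514]), 'qvel': array([ 0.00038424,  0.00170512, -0.00200644, -0.00067223,  0.00056962,
       -0.00042998, -0.00249023]), 'effort': array([ 2.51883366e-04, -4.33456063e+01,  1.02490190e+00, -2.49513960e+01,
        1.05961645e-02,  1.14192901e-02,  8.60570196e-06]), 'eef_pos': array([ 0.18236172, -0.62288683,  0.22984811]), 'tool_rot': array([-0.56539375,  0.42473667, -0.42314917,  0.56645692]), 'ft_force': array([-0.87943178, -0.33673765,  0.14309842]), 'wrist_torque': array([0.04409369, 0.06840251, 0.05070928]), 'gripper_width': 0.0856344059522782} 0.0187
scene {'fovy': 53.70160470075326, 'cx': 281.64782579931983, 'cy': 211.47211908061473, 'world_from_camera': array([[-0.55148542, -0.68521576,  0.4757554 ,  0.99036396],
       [ 0.83416334, -0.44892401,  0.32037286,  0.30733748],
       [-0.00594651,  0.57353867,  0.8191569 ,  0.80936556],
       [ 0.        ,  0.        ,  0.        ,  1.        ]])}
top {'fovy': 51.864427074223514, 'cx': 280.3902262029542, 'cy': 213.57487301867138, 'world_from_camera': array([[-0.07790026,  0.97274001, -0.21842258,  0.35162166],
       [-0.99694072, -0.07740889,  0.01081944,  0.00678649],
       [-0.00638335,  0.2185972 ,  0.9757943 ,  0.88020327],
       [ 0.        ,  0.        ,  0.        ,  1.        ]])}
wrist {'fovy': 68.247354415096, 'cx': 276.265335074757, 'cy': 209.2939549365415, 'world_from_camera': array([[ 0.28274574,  0.91365863,  0.29203209,  0.25953232],
       [-0.95919153,  0.27012831,  0.08356019, -0.60124013],
       [-0.00254065, -0.303741  ,  0.95275125,  0.37154132],
       [ 0.        ,  0.        ,  0.        ,  1.        ]])}
```

View pics/scene0.png

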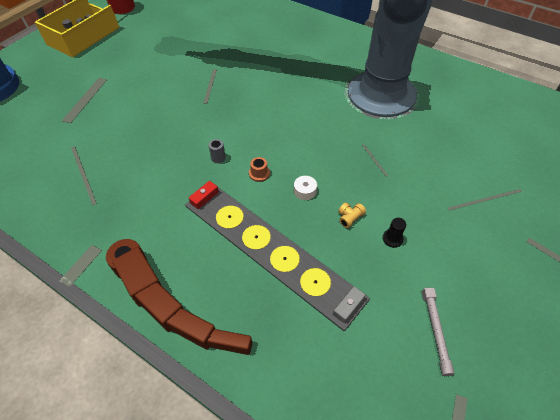

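View pics/top0.png

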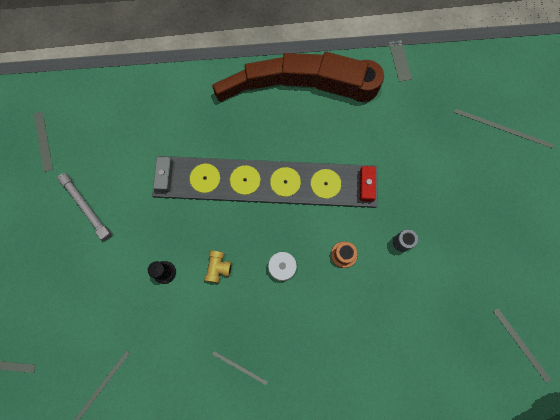

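View pics/wrist0.png

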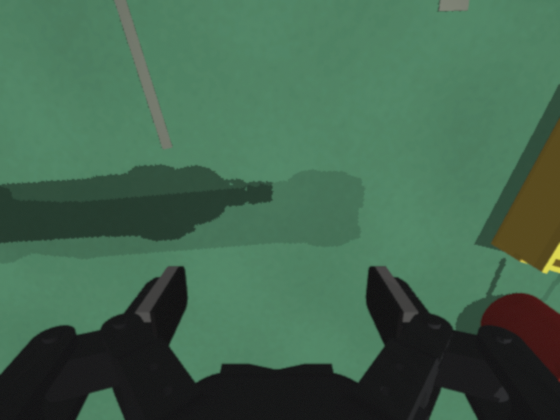

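```bash
cat > h.py <<'E'
from rig import ctrl, capture
import cv2, numpy as np
def ray(c,u,v):
    f=c["frame"].shape[0]/2/np.tan(np.radians(c["fovy"])/2)
    T=c["world_from_camera"]
    d=np.array([(u-c["cx"])/f,-(v-c["cy"])/f,-1.])
    return T[:3,3],T[:3,:3]@d
def onz(c,u,v,z):
    o,d=ray(c,u,v); return (o+d*(z-o[2])/d[2])
def proj(c,p):
    f=c["frame"].shape[0]/2/np.tan(np.radians(c["fovy"])/2)
    T=c["world_from_camera"]; q=T[:3,:3].T@(np.array(p)-T[:3,3])
    return c["cx"]+f*q[0]/-q[2], c["cy"]-f*q[1]/-q[2]
def blobs(mask,amin=60):
    n,l,s,ce=cv2.connectedComponentsWithStats(mask.astype(np.uint8))
    return [(ce[i],s[i],l==i) for i in range(1,n) if s[i][4]>=amin]
def tool():
    from scipy.spatial.transform import Rotation as R
    s=ctrl.sense(); return s,R.from_quat(s["tool_rot"]).as_matrix()
E
python3 - <<'E'
from h import *
for n in ["scene","top"]:
    c=capture(n); h=cv2.cvtColor(c["frame"],cv2.COLOR_BGR2HSV); H,S,V=[h[...,i].astype(int) for i in range(3)]
    print(n)
    for nm,m,z,a in [("yellow",(H>26)&(H<34)&(S>180)&(V>150),.008,300),("red",((H<4)|(H>176))&(S>180)&(V>120),.033,100),
        ("white",(S<40)&(V>140),.028,200),("black",(V<45),.066,60),("copper",(H>4)&(H<16)&(S>120)&(V>90),.02,100),("brass",(H>17)&(H<25)&(S>120)&(V>90),.015,100)]:
        for ce,s,_ in blobs(m,a)[:12]:
            if s[4]<4000: print(nm,ce.round(1),s,onz(c,*ce,z).round(4))
    t=c["frame"]
    if n=="top": crop=t[150:300,130:430]; cv2.imwrite("pics/topc.png",cv2.resize(crop,(780,390),interpolation=cv2.INTER_CUBIC))
    else: crop=t[130:260,190:420]; cv2.imwrite("pics/scenec.png",cv2.resize(crop,None,fx=3.4,fy=3.4,interpolation=cv2.INTER_CUBIC))
E
```

```text
scene
red [202.4 192.3] [189 181  28  23 251] [ 0.5961 -0.1836  0.033 ]
white [493.3  36. ] [ 424    7  136   60 2311] [-0.4213  0.1931  0.028 ]
white [497.9  60.6] [ 432   34  128   56 1715] [-0.2989  0.2452  0.028 ]
white [305.1 184.3] [294 176  23  18 318] [0.439  0.0049 0.028 ]
white [349.3 302.1] [335 287  30  31 404] [0.6467 0.2361 0.028 ]
white [438.3 330.3] [424 288  29  86 632] [0.6037 0.405  0.028 ]
black [404.1  10.6] [384   0  43  24 755] [-0.3377 -0.0917  0.066 ]
black [258.4 162.7] [254 159  10   8  60] [ 0.4705 -0.1081  0.066 ]
black [394.8 232.9] [383 218  23  30 450] [0.474  0.2465 0.066 ]
black [121.5 250.5] [115 246  15  12  97] [ 0.8211 -0.2051  0.066 ]
copper [10.6  2.8] [  0   0  26   9 150] [ 0.3011 -1.328   0.02  ]
copper [511.2   6.7] [488   0  45  17 452] [-0.648   0.1898  0.02  ]
copper [545.9   3.1] [524   0  36  10 156] [-0.7381  0.2862  0.02  ]
copper [546.7  16.6] [532   8  28  19 315] [-0.6499  0.3098  0.02  ]
copper [257.9 169.8] [249 157  21  24 223] [ 0.4584 -0.1211  0.02  ]
copper [130.9 266.1] [ 106  239   51   56 1510] [ 0.8266 -0.1918  0.02  ]
c
[... 920 characters left out ...]
3] [ 0.8003 -0.0668  0.066 ]
black [397.9 244.4] [393 234  16  18 110] [ 0.4564 -0.22    0.066 ]
black [161.8 271.5] [148 261  28  23 476] [0.4403 0.2285 0.066 ]
copper [301.8  62.8] [284  53  39  21 658] [ 0.8813 -0.0767  0.02  ]
copper [350.2  70. ] [ 319   52   65   38 1324] [ 0.855  -0.1813  0.02  ]
copper [264.2  67.4] [246  58  37  20 478] [0.877  0.0072 0.02  ]
copper [229.9  81.4] [214  71  32  22 292] [0.8491 0.0846 0.02  ]
copper [343.5 254.4] [331 242  26  26 325] [ 0.4508 -0.1219  0.02  ]
brass [210.  265.3] [205 251  11  30 139] [0.4507 0.1459 0.015 ]
brass [221.7 260.8] [215 252  16  17 116] [0.4579 0.1221 0.015 ]
brass [219.5 273.6] [211 268  18  14 129] [0.4328 0.1278 0.015 ]
```

View pics/topc.png

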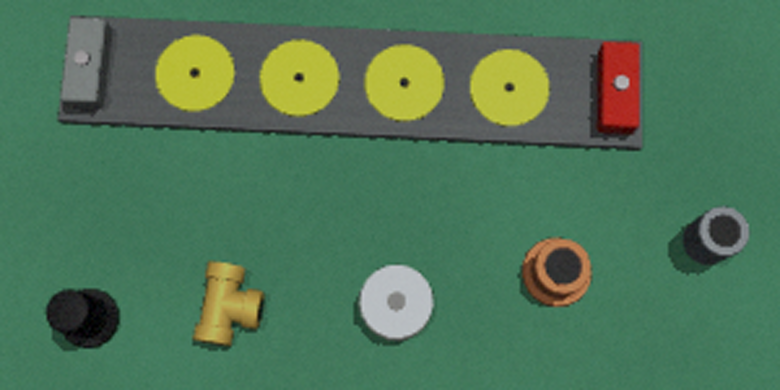

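View pics/scenec.png

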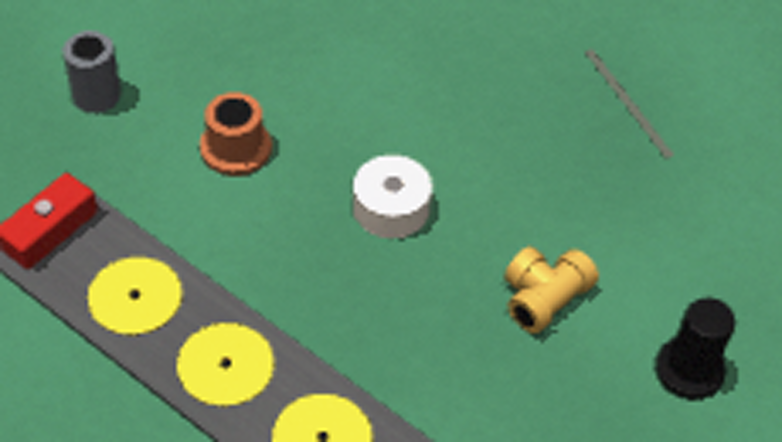

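```bash
python3 - <<'E'
from h import *
C={n:capture(n) for n in ["scene","top"]}
for n,c in C.items():
    h=cv2.cvtColor(c["frame"],cv2.COLOR_BGR2HSV); H,S,V=[h[...,i].astype(int) for i in range(3)]
    M=[]
    for ce,s,m in blobs((H>24)&(H<36)&(S>120)&(V>110),300):
        if s[4]>1000: continue
        cnt=max(cv2.findContours(m.astype(np.uint8),0,1)[0],key=cv2.contourArea)
        P=np.array([onz(c,*p[0],.008)[:2] for p in cnt]); 
        (x,y),r=cv2.minEnclosingCircle(P.astype(np.float32)*1000); 
        p=onz(c,*ce,.008)[:2]; M.append(p); print(n,"mark",ce.round(1),s[4],p.round(4),(x,y),r)
    M=np.array(sorted(M,key=lambda p:p[1]));print(np.diff(M,axis=0), np.degrees(np.arctan2(-(M[-1]-M[0])[0],(M[-1]-M[0])[1])))
T={"pin":(.066,(67,311),(713,316)),"sleeve":(.052,(725,231),(88,46)),"bush":(.040,(563,266),(235,109)),"puck":(.028,(397,301),(393,183))}
def tri(a,b):
    (o1,d1),(o2,d2)=a,b; A=np.stack([d1,-d2],1); t=np.linalg.lstsq(A,o2-o1,rcond=None)[0]
    p,q=o1+d1*t[0],o2+d2*t[1]; return (p+q)/2,np.linalg.norm(p-q)
for k,(z,a,b) in T.items():
    u=[(a[0]+.5)/2.6-.5+130,(a[1]+.5)/2.6-.5+150]; w=[(b[0]+.5)/3.4-.5+190,(b[1]+.5)/3.4-.5+130]
    print(k,onz(C["top"],*u,z).round(4),onz(C["scene"],*w,z).round(4),tri(ray(C["top"],*u),ray(C["scene"],*w)))
E
```

```text
scene mark [229.1 216.5] 491 [ 0.6044 -0.101 ] (604.0402221679688, -101.50989532470703) 32.763492584228516
scene mark [255.8 236.7] 546 [ 0.6151 -0.0166] (614.6666870117188, -17.113075256347656) 32.699073791503906
scene mark [284.4 258.4] 608 [0.6262 0.0679] (625.3361206054688, 67.28016662597656) 32.63356399536133
scene mark [315.  281.6] 674 [0.637  0.1523] (636.5912475585938, 152.0566864013672) 32.42666244506836
[[0.01065663 0.08435097]
 [0.01110646 0.08457165]
 [0.01078007 0.08433273]] -7.322347954004772
top mark [204.5 177.6] 692 [0.6372 0.1508] (637.4952392578125, 150.68508911132812) 32.55329895019531
top mark [244.6 179.6] 697 [0.626  0.0666] (626.5726928710938, 66.37683868408203) 32.412349700927734
top mark [285.  181.4] 697 [ 0.6153 -0.018 ] (615.4357299804688, -18.152149200439453) 32.2510986328125
top mark [325.5 183.2] 692 [ 0.6045 -0.1025] (604.7166748046875, -102.82874298095703) 32.051944732666016
[[0.01081224 0.08454082]
 [0.01070173 0.08450566]
 [0.01113205 0.08421954]] -7.3449335120338946
pin [0.4454 0.2404 0.066 ] [0.4446 0.2436 0.066 ] (array([0.44490659, 0.24217963, 0.06516629]), np.float64(0.0031828169844812034))
sleeve [ 0.4679 -0.2459  0.052 ] [ 0.4665 -0.2444  0.052 ] (array([ 0.46733606, -0.24471124,  0.0529658 ]), np.float64(0.0019385239673414473))
bush [ 0.4528 -0.1247  0.04  ] [ 0.4492 -0.1237  0.04  ] (array([ 0.45188161, -0.1231062 ,  0.04327585]), np.float64(0.002413161413632947))
puck [0.4377 0.0016 0.028 ] [0.4366 0.0039 0.028 ] (array([0.43712416, 0.0027241 , 0.02806808]), np.float64(0.0025331436360270915))
```

```bash
cat > to.py <<'E'
import sys
from h import *
s,R=tool(); p=s["eef_pos"]
t=np.array([float(a) for a in sys.argv[1:4]]); yaw=float(sys.argv[4]) if len(sys.argv)>4 else -7.3
d=R.T@(t-p)*100
cur=np.degrees(np.arctan2(R[1,0],R[0,0]))
print("t",round(float(s["clock"]),2),"pos",p.round(4),"d(cm) tool",d.round(2),"yaw",cur.round(2),"need ay",-np.radians(yaw-cur).round(3),"tilt y",R[:,1].round(3),"w",round(s["gripper_width"],4),"F",s["ft_force"].round(1))
E
python3 -m creep '[{"grip":1,"dx":-3.7,"dy":0,"dz":5.0,"ax":0,"ay":-0.15,"az":0},{"grip":1,"dx":-2.9,"dy":0,"dz":5.5,"ax":0,"ay":-0.15,"az":0},{"grip":1,"dx":-2.1,"dy":0,"dz":5.8,"ax":0,"ay":-0.15,"az":0},{"grip":1,"dx":-1.2,"dy":0,"dz":6.0,"ax":0,"ay":-0.15,"az":0},{"grip":1,"dx":-0.2,"dy":0,"dz":6.0,"ax":0,"ay":-0.15,"az":0},{"grip":1,"dx":0,"dy":0,"dz":0,"ax":0,"ay":0,"az":0}]' 40; python3 to.py .467 -.245 .12
```

```text
clock: 1.1
eef_pos: [0.3702, -0.3717, 0.2309]
tool_rot: [0.685, -0.179, 0.18, -0.683]
ft_force: [-0.4, -0.6, 0.2]
gripper_width: 0.0856
t 1.1 pos [ 0.3702 -0.3717  0.2309] d(cm) tool [ 2.16 11.05 15.82] yaw -29.46 need ay -0.387 tilt y [ 0.001 -0.004 -1.   ] w 0.0856 F [-0.4 -0.6  0.2]
```

```bash

python3 -m creep '[{"grip":1,"dx":0.8,"dy":2,"dz":5.1,"ax":0,"ay":-0.129,"az":0},{"grip":1,"dx":1.4,"dy":2,"dz":5.0,"ax":0,"ay":-0.129,"az":0},{"grip":1,"dx":2,"dy":2,"dz":4.7,"ax":0,"ay":-0.129,"az":0},{"grip":1,"dx":0,"dy":0,"dz":0,"ax":0,"ay":0,"az":0}]'; python3 to.py .467 -.245 .12
python3 - <<'E'
from h import *
c=capture("wrist"); f=c["frame"].copy(); u=proj(c,(.467,-.245,.052)); cv2.circle(f,(int(u[0]),int(u[1])),4,(0,0,255),1); print(u); cv2.imwrite("pics/w1.png",f)
E
```

```text
clock: 1.6
eef_pos: [0.4671, -0.2523, 0.1704]
tool_rot: [0.709, -0.042, 0.045, -0.702]
ft_force: [-0.6, -0.1, 0.6]
gripper_width: 0.0857
t 1.6 pos [ 0.4671 -0.2523  0.1704] d(cm) tool [-0.13  5.03  0.77] yaw -7.1 need ay 0.003 tilt y [ 0.004 -0.01  -1.   ] w 0.0857 F [-0.6 -0.1  0.6]
(np.float64(271.5054150772428), np.float64(195.16703479780546))
```

View pics/w1.png

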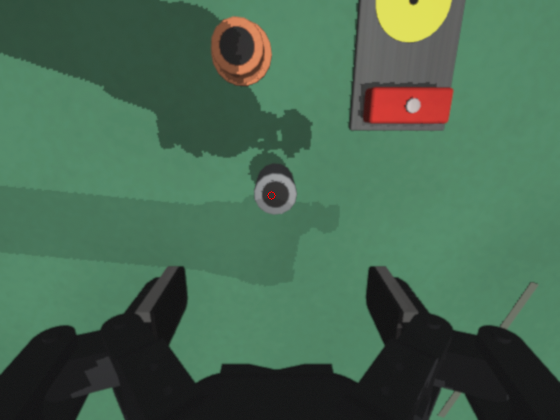

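```bash

python3 -m creep '[{"grip":1,"dx":0,"dy":4,"dz":0.8,"ax":0.01,"ay":0,"az":0.004},{"grip":1,"dx":0,"dy":5,"dz":0,"ax":0,"ay":0,"az":0},{"grip":1,"dx":0,"dy":4,"dz":0,"ax":0,"ay":0,"az":0},{"grip":1,"dx":0,"dy":2,"dz":0,"ax":0,"ay":0,"az":0},{"grip":1,"dx":0,"dy":0,"dz":0,"ax":0,"ay":0,"az":0}]'; python3 to.py .468 -.244 .015
python3 - <<'E'
from h import *
c=capture("wrist"); f=c["frame"].copy(); cv2.imwrite("pics/w2.png",f)
E
```

```text
clock: 2.28
eef_pos: [0.4653, -0.265, 0.0205]
tool_rot: [0.71, -0.052, 0.056, -0.7]
ft_force: [0.0, 0.8, 0.7]
gripper_width: 0.0854
t 2.27 pos [ 0.4653 -0.265   0.0205] d(cm) tool [-0.05  0.53  2.13] yaw -8.72 need ay -0.025 tilt y [ 0.005 -0.014 -1.   ] w 0.0854 F [0.  0.8 0.7]
```

View pics/w2.png

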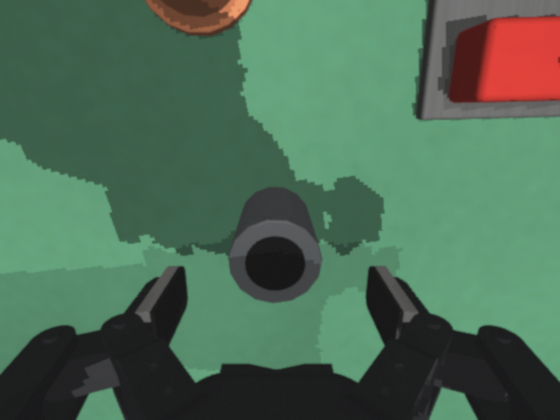

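```bash

python3 -m creep '[{"grip":1,"dx":0,"dy":0.2,"dz":1.5,"ax":0.015,"ay":-0.025,"az":0.005},{"grip":1,"dx":0,"dy":0,"dz":0.5,"ax":0,"ay":0,"az":0},{"grip":1,"dx":0,"dy":0,"dz":0,"ax":0,"ay":0,"az":0}]'; python3 to.py .468 -.244 .015
python3 - <<'E'
from h import *
c=capture("wrist"); f=c["frame"].copy(); cv2.imwrite("pics/w3.png",f)
E
```

```text
clock: 2.7
eef_pos: [0.4715, -0.2469, 0.0228]
tool_rot: [0.706, -0.042, 0.048, -0.705]
ft_force: [-0.6, -0.4, -0.4]
gripper_width: 0.0854
t 2.7 pos [ 0.4715 -0.2469  0.0228] d(cm) tool [-0.39  0.77  0.25] yaw -7.32 need ay -0.0 tilt y [ 0.009 -0.003 -1.   ] w 0.0854 F [-0.6 -0.4 -0.4]
```

View pics/w3.png

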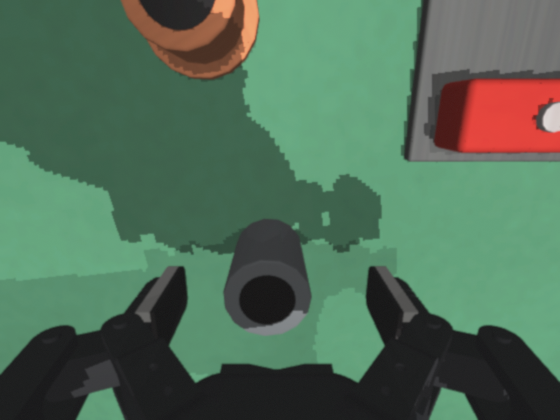

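```bash

python3 -m creep '[{"grip":1,"dx":-0.35,"dy":0.6,"dz":0.25,"ax":0.003,"ay":0,"az":0.009},{"grip":1,"dx":0,"dy":0,"dz":0,"ax":0,"ay":0,"az":0}]'; python3 to.py .468 -.244 .015
python3 -m creep '[{"grip":0,"dx":0,"dy":0,"dz":0,"ax":0,"ay":0,"az":0},{"grip":0,"dx":0,"dy":0,"dz":0,"ax":0,"ay":0,"az":0},{"grip":0,"dx":0,"dy":0,"dz":0,"ax":0,"ay":0,"az":0},{"grip":0,"dx":0,"dy":0,"dz":0,"ax":0,"ay":0,"az":0}]' 40;  python3 to.py .468 -.244 .015
python3 - <<'E'
from h import *
c=capture("wrist"); f=c["frame"].copy(); cv2.imwrite("pics/w4.png",f)
E
```

```text
clock: 3.0
eef_pos: [0.4685, -0.2442, 0.0169]
tool_rot: [-0.705, 0.045, -0.045, 0.706]
ft_force: [-0.7, 0.1, 0.2]
gripper_width: 0.0853
t 3.0 pos [ 0.4685 -0.2442  0.0169] d(cm) tool [-0.05  0.19  0.01] yaw -7.32 need ay -0.0 tilt y [ 0.001  0.001 -1.   ] w 0.0853 F [-0.7  0.1  0.2]
clock: 3.5
eef_pos: [0.4684, -0.2445, 0.0169]
tool_rot: [-0.705, 0.045, -0.045, 0.706]
ft_force: [1.5, -0.3, -0.8]
gripper_width: 0.0369
t 3.5 pos [ 0.4684 -0.2445  0.0169] d(cm) tool [-0.05  0.19  0.04] yaw -7.34 need ay -0.001 tilt y [ 0.001  0.001 -1.   ] w 0.0369 F [ 1.5 -0.3 -0.8]
```

View pics/w4.png

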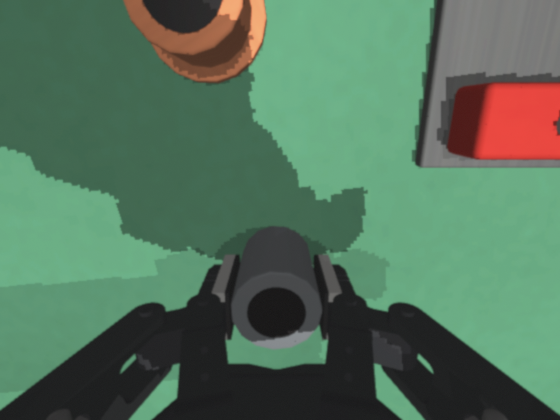

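```bash

python3 - <<'E'
from h import *
c=capture("wrist"); print(onz(c,276,312,.052), onz(c,277,309,.052)); t=capture("top")
f=t["frame"]; crop=f[200:290,350:450]; cv2.imwrite("pics/t4.png",cv2.resize(crop,None,fx=5,fy=5,interpolation=cv2.INTER_CUBIC))
E
python3 -m creep '[{"grip":0,"dx":0,"dy":-4,"dz":0,"ax":0,"ay":0,"az":0},{"grip":0,"dx":0,"dy":-4,"dz":0,"ax":0,"ay":0,"az":0},{"grip":0,"dx":0,"dy":-3,"dz":0,"ax":0,"ay":0,"az":0},{"grip":0,"dx":0,"dy":0,"dz":0,"ax":0,"ay":0,"az":0}]';  python3 to.py .615 -.017 .12
```

```text
[ 0.47089229 -0.24388813  0.052     ] [ 0.4714691  -0.24253744  0.052     ]
clock: 4.15
eef_pos: [0.4653, -0.2434, 0.1263]
tool_rot: [-0.704, 0.048, -0.043, 0.707]
ft_force: [0.6, 0.1, -2.9]
gripper_width: 0.0369
t 4.15 pos [ 0.4653 -0.2434  0.1263] d(cm) tool [11.96  0.64 24.37] yaw -7.34 need ay -0.001 tilt y [-0.006  0.004 -1.   ] w 0.0369 F [ 0.6  0.1 -2.9]
```

View pics/t4.png

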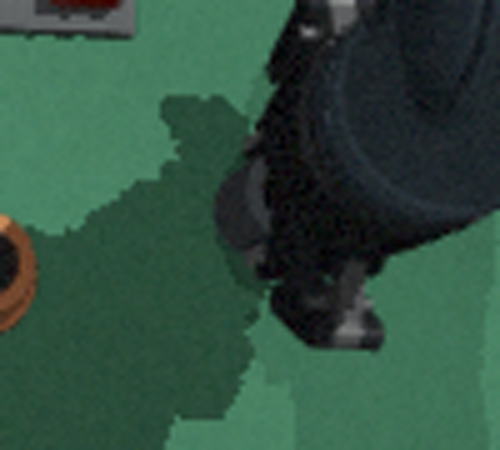

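```bash

python3 -m creep '[{"grip":0,"dx":2.4,"dy":0,"dz":4.9,"ax":-0.004,"ay":0,"az":-0.006},{"grip":0,"dx":2.4,"dy":0,"dz":4.9,"ax":0,"ay":0,"az":0},{"grip":0,"dx":2.4,"dy":0,"dz":4.9,"ax":0,"ay":0,"az":0},{"grip":0,"dx":2.4,"dy":0,"dz":4.9,"ax":0,"ay":0,"az":0},{"grip":0,"dx":2,"dy":0,"dz":4,"ax":0,"ay":0,"az":0},{"grip":0,"dx":0,"dy":0,"dz":0,"ax":0,"ay":0,"az":0}]';  python3 to.py .615 -.017 .12
python3 - <<'E'
from h import *
c=capture("wrist"); cv2.imwrite("pics/w5.png",c["frame"])
E
```

```text
clock: 4.9
eef_pos: [0.6059, -0.0198, 0.1109]
tool_rot: [-0.705, 0.055, -0.041, 0.706]
ft_force: [-0.2, -0.5, -2.5]
gripper_width: 0.0368
t 4.9 pos [ 0.6059 -0.0198  0.1109] d(cm) tool [ 0.85 -0.93  0.4 ] yaw -7.72 need ay -0.007 tilt y [-0.02   0.003 -1.   ] w 0.0368 F [-0.2 -0.5 -2.5]
```

View pics/w5.png

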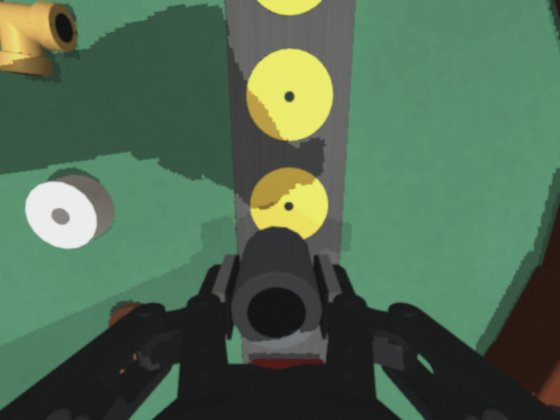

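```bash

python3 - <<'E'
from h import *
c=capture("wrist")
for p in [(.6045,-.1018),(.6152,-.0173),(.6261,.0672),(.6371,.1516)]: print(np.round(proj(c,(*p,.008)),1))
print(onz(c,289,206,.008),onz(c,289,97,.008))
E
```

```text
[288.2 292.3]
[288.4 201.8]
[288.9  90.4]
[289.7 -49.6]
[ 0.61524364 -0.02096657  0.008     ] [0.62560681 0.06267521 0.008     ]
```

```bash

python3 -m creep '[{"grip":0,"dx":0.9,"dy":2,"dz":0.35,"ax":-0.003,"ay":-0.007,"az":-0.02},{"grip":0,"dx":0,"dy":2.5,"dz":0,"ax":0,"ay":0,"az":0},{"grip":0,"dx":0,"dy":0,"dz":0,"ax":0,"ay":0,"az":0}]';  python3 to.py .6155 -.0178 .0255
```

```text
clock: 5.38
eef_pos: [0.6081, -0.0315, 0.0601]
tool_rot: [0.71, -0.054, 0.046, -0.701]
ft_force: [-0.7, 0.1, -2.4]
gripper_width: 0.0368
t 5.38 pos [ 0.6081 -0.0315  0.0601] d(cm) tool [0.57 3.44 1.51] yaw -8.13 need ay -0.014 tilt y [-0.011 -0.012 -1.   ] w 0.0368 F [-0.7  0.1 -2.4]
```

```bash

python3 -m creep '[{"grip":0,"dx":0.5,"dy":0.3,"dz":1.4,"ax":0.012,"ay":-0.014,"az":-0.011},{"grip":0,"dx":0,"dy":1,"dz":0.2,"ax":0,"ay":0,"az":0},{"grip":0,"dx":0,"dy":0,"dz":0,"ax":0,"ay":0,"az":0}]';  python3 to.py .6155 -.0178 .0255
```

```text
clock: 5.75
eef_pos: [0.6162, -0.0177, 0.0474]
tool_rot: [0.706, -0.045, 0.047, -0.705]
ft_force: [-1.2, -0.3, -2.3]
gripper_width: 0.0373
t 5.75 pos [ 0.6162 -0.0177  0.0474] d(cm) tool [-0.07  2.19 -0.01] yaw -7.45 need ay -0.003 tilt y [ 0.004 -0.002 -1.   ] w 0.0373 F [-1.2 -0.3 -2.3]
```

```bash

python3 -m creep '[{"grip":0,"dx":-0.1,"dy":0.7,"dz":0.1,"ax":0.003,"ay":-0.003,"az":0.004},{"grip":0,"dx":0,"dy":0.7,"dz":0.1,"ax":0.002,"ay":0,"az":0},{"grip":0,"dx":0,"dy":0,"dz":0,"ax":0,"ay":0,"az":0}]';  python3 to.py .6155 -.0178 .0255
```

```text
clock: 6.12
eef_pos: [0.6162, -0.0155, 0.0333]
tool_rot: [-0.704, 0.044, -0.045, 0.707]
ft_force: [0.1, 0.0, -2.2]
gripper_width: 0.0367
t 6.12 pos [ 0.6162 -0.0155  0.0333] d(cm) tool [-0.04  0.78 -0.24] yaw -7.26 need ay 0.001 tilt y [ 0.002  0.004 -1.   ] w 0.0367 F [ 0.1  0.  -2.2]
```

```bash

python3 -m creep '[{"grip":0,"dx":-0.05,"dy":0.5,"dz":-0.2,"ax":-0.004,"ay":0,"az":0.002},{"grip":0,"dx":0,"dy":0,"dz":0,"ax":0,"ay":0,"az":0}]';  python3 to.py .6155 -.0178 .0255
```

```text
clock: 6.38
eef_pos: [0.6155, -0.0177, 0.028]
tool_rot: [0.706, -0.045, 0.045, -0.706]
ft_force: [-0.6, -0.4, -2.6]
gripper_width: 0.037
t 6.38 pos [ 0.6155 -0.0177  0.028 ] d(cm) tool [ 0.    0.25 -0.01] yaw -7.27 need ay 0.001 tilt y [-0.001 -0.    -1.   ] w 0.037 F [-0.6 -0.4 -2.6]
```

```bash

python3 -m creep '[{"grip":0,"dx":0,"dy":0.3,"dz":0,"ax":0,"ay":0,"az":0},{"grip":0,"dx":0,"dy":0,"dz":0,"ax":0,"ay":0,"az":0}]';  python3 to.py .6155 -.0178 .0255
python3 -m creep '[{"grip":1,"dx":0,"dy":0,"dz":0,"ax":0,"ay":0,"az":0},{"grip":1,"dx":0,"dy":0,"dz":0,"ax":0,"ay":0,"az":0},{"grip":1,"dx":0,"dy":0,"dz":0,"ax":0,"ay":0,"az":0},{"grip":1,"dx":0,"dy":0,"dz":0,"ax":0,"ay":0,"az":0}]';  python3 to.py .6155 -.0178 .0255
python3 - <<'E'
from h import *
c=capture("wrist"); cv2.imwrite("pics/w6.png",c["frame"])
E
```

```text
clock: 6.62
eef_pos: [0.6161, -0.0177, 0.0253]
tool_rot: [0.706, -0.045, 0.045, -0.706]
ft_force: [0.4, -0.6, -1.4]
gripper_width: 0.0369
t 6.62 pos [ 0.6161 -0.0177  0.0253] d(cm) tool [-0.06 -0.02 -0.01] yaw -7.27 need ay 0.0 tilt y [ 0. -0. -1.] w 0.0369 F [ 0.4 -0.6 -1.4]
clock: 7.12
eef_pos: [0.6179, -0.0175, 0.0271]
tool_rot: [0.706, -0.043, 0.046, -0.706]
ft_force: [-0.1, -0.7, -0.3]
gripper_width: 0.0855
t 7.12 pos [ 0.6179 -0.0175  0.0271] d(cm) tool [-0.24  0.16 -0.06] yaw -7.27 need ay 0.0 tilt y [ 0.004 -0.    -1.   ] w 0.0855 F [-0.1 -0.7 -0.3]
```

View pics/w6.png

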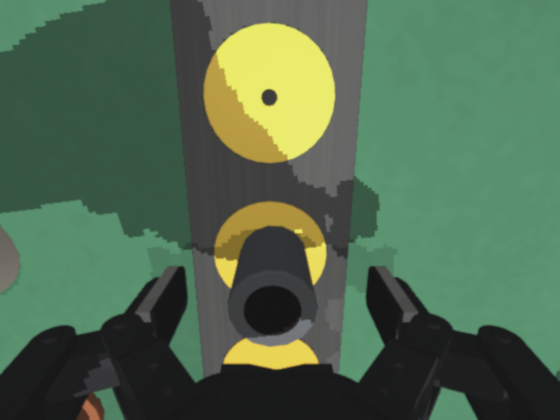

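```bash

python3 -m creep '[{"grip":1,"dx":-0.2,"dy":-3,"dz":-0.3,"ax":0,"ay":0,"az":0},{"grip":1,"dx":0,"dy":-4,"dz":-0.3,"ax":0,"ay":0,"az":0},{"grip":1,"dx":0,"dy":-3,"dz":-0.3,"ax":0,"ay":0,"az":0},{"grip":1,"dx":-4,"dy":0,"dz":-3,"ax":0,"ay":0,"az":0},{"grip":1,"dx":-4,"dy":0,"dz":-3,"ax":0,"ay":0,"az":0},{"grip":1,"dx":-4,"dy":0,"dz":-3,"ax":0,"ay":0,"az":0},{"grip":1,"dx":-3,"dy":0,"dz":-3,"ax":0,"ay":0,"az":0},{"grip":1,"dx":0,"dy":0,"dz":0,"ax":0,"ay":0,"az":0}]';  python3 to.py .451 -.1235 .012
python3 - <<'E'
from h import *
for n in ["wrist","top","scene"]:
    c=capture(n); f=c["frame"]
    if n!="wrist":
        u=np.array(proj(c,(.615,-.017,.03))).astype(int); f=cv2.resize(f[u[1]-40:u[1]+40,u[0]-50:u[0]+50],None,fx=6,fy=6,interpolation=cv2.INTER_CUBIC); print(n,u-[50,40])
    cv2.imwrite(f"pics/{n}7.png",f)
E
```

```text
clock: 8.18
eef_pos: [0.4466, -0.1284, 0.1298]
tool_rot: [0.706, -0.042, 0.047, -0.706]
ft_force: [-0.2, 0.0, -0.5]
gripper_width: 0.0851
t 8.18 pos [ 0.4466 -0.1284  0.1298] d(cm) tool [ 0.3  11.79  0.54] yaw -7.18 need ay 0.002 tilt y [ 0.007 -0.001 -1.   ] w 0.0851 F [-0.2  0.  -0.5]
top [234 138]
scene [205 191]
```

View pics/wrist7.png

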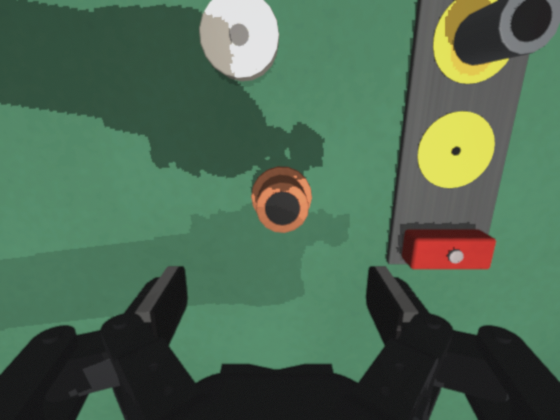

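View pics/top7.png

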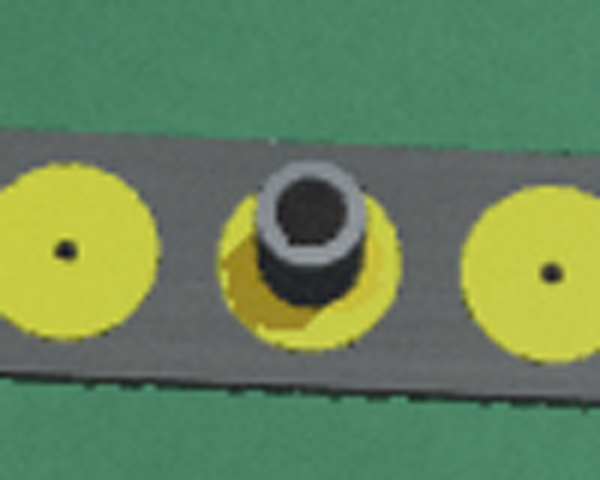

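View pics/scene7.png

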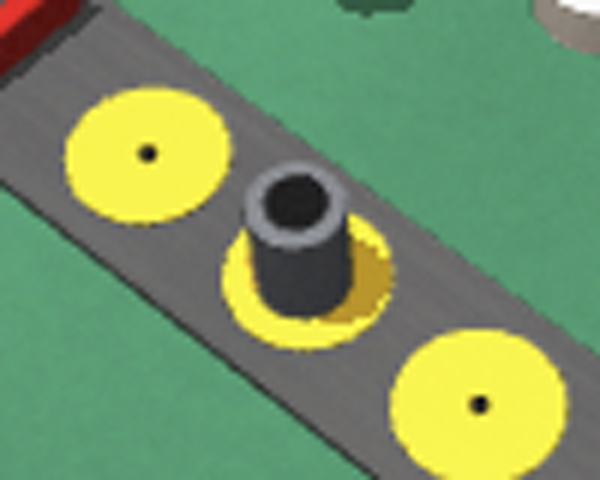

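```bash

python3 - <<'E'
from h import *
t=capture("top");s=capture("scene");w=capture("wrist")
q=lambda c,p,o,z,k=6: onz(c,(p[0]+.5)/k-.5+o[0],(p[1]+.5)/k-.5+o[1],z)
print(q(t,(312,214),(234,138),.06),q(s,(297,204),(205,191),.06))
print(onz(w,284,207,.04),onz(w,282,208,.04),proj(w,(.451,-.1235,.04)),onz(w,456,151,.008))
E
```

```text
[ 0.61629142 -0.0189973   0.06      ] [ 0.61657089 -0.01645772  0.06      ]
[ 0.46183293 -0.11917294  0.04      ] [ 0.46018292 -0.11980382  0.04      ] (np.float64(270.9658703211618), np.float64(213.75201622141554)) [ 0.61252219 -0.09691108  0.008     ]
```

```bash

python3 -m creep '[{"grip":1,"dx":0.3,"dy":3,"dz":0.6,"ax":0.005,"ay":0,"az":0.007},{"grip":1,"dx":0,"dy":3,"dz":0.5,"ax":0.004,"ay":0,"az":0},{"grip":1,"dx":0,"dy":0,"dz":0,"ax":0,"ay":0,"az":0}]';  python3 to.py .452 -.1237 .012
python3 - <<'E'
from h import *
w=capture("wrist"); cv2.imwrite("pics/w8.png",w["frame"]); print(proj(w,(.452,-.1237,.04)),proj(w,(.6045,-.1018,.008)))
E
```

```text
clock: 8.85
eef_pos: [0.4606, -0.111, 0.0705]
tool_rot: [-0.701, 0.037, -0.043, 0.711]
ft_force: [0.2, -0.8, -0.2]
gripper_width: 0.0857
t 8.85 pos [ 0.4606 -0.111   0.0705] d(cm) tool [-0.76  5.82 -1.44] yaw -6.43 need ay 0.015 tilt y [ 0.009  0.012 -1.   ] w 0.0857 F [ 0.2 -0.8 -0.2]
(np.float64(260.25779603574165), np.float64(267.05436452245675)) (np.float64(479.3545052641157), np.float64(193.45907617177372))
```

View pics/w8.png

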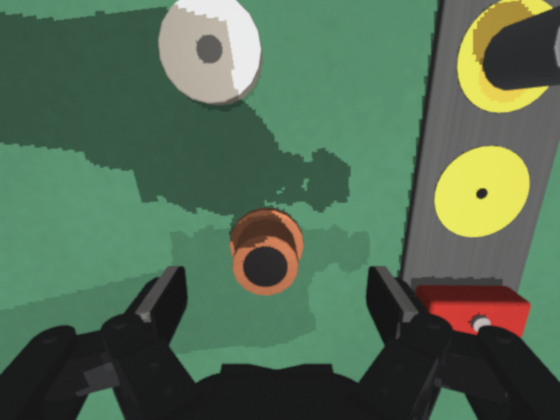

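```bash

python3 -m creep '[{"grip":1,"dx":-0.6,"dy":2,"dz":-1.3,"ax":-0.012,"ay":0.015,"az":0.009},{"grip":1,"dx":0,"dy":1.5,"dz":0.1,"ax":0,"ay":0,"az":0},{"grip":1,"dx":0,"dy":0,"dz":0,"ax":0,"ay":0,"az":0}]';  python3 to.py .4535 -.1237 .012
```

```text
clock: 9.28
eef_pos: [0.4568, -0.1243, 0.0363]
tool_rot: [0.706, -0.044, 0.047, -0.705]
ft_force: [-0.1, 0.2, 0.6]
gripper_width: 0.0854
t 9.28 pos [ 0.4568 -0.1243  0.0363] d(cm) tool [-0.34  2.43  0.02] yaw -7.4 need ay -0.002 tilt y [ 0.005 -0.002 -1.   ] w 0.0854 F [-0.1  0.2  0.6]
```

```bash

python3 -m creep '[{"grip":1,"dx":-0.3,"dy":1.2,"dz":0.1,"ax":0.003,"ay":-0.002,"az":0.005},{"grip":1,"dx":0,"dy":1,"dz":0.1,"ax":0.003,"ay":0,"az":0},{"grip":1,"dx":0,"dy":0,"dz":0,"ax":0,"ay":0,"az":0}]';  python3 to.py .4535 -.1237 .012
```

```text
clock: 9.65
eef_pos: [0.4542, -0.1219, 0.0131]
tool_rot: [-0.704, 0.045, -0.045, 0.707]
ft_force: [-0.8, -0.7, 0.8]
gripper_width: 0.0853
t 9.65 pos [ 0.4542 -0.1219  0.0131] d(cm) tool [-0.05  0.11 -0.18] yaw -7.29 need ay 0.0 tilt y [ 0.001  0.005 -1.   ] w 0.0853 F [-0.8 -0.7  0.8]
```

```bash

python3 -m creep '[{"grip":1,"dx":0,"dy":0,"dz":-0.2,"ax":-0.005,"ay":0,"az":0},{"grip":1,"dx":0,"dy":0,"dz":0,"ax":0,"ay":0,"az":0}]';  python3 to.py .4535 -.1237 .012
python3 -m creep '[{"grip":0,"dx":0,"dy":0,"dz":0,"ax":0,"ay":0,"az":0},{"grip":0,"dx":0,"dy":0,"dz":0,"ax":0,"ay":0,"az":0},{"grip":0,"dx":0,"dy":0,"dz":0,"ax":0,"ay":0,"az":0},{"grip":0,"dx":0,"dy":0,"dz":0,"ax":0,"ay":0,"az":0}]' 40;  python3 to.py .4535 -.1237 .012
python3 - <<'E'
from h import *
w=capture("wrist"); cv2.imwrite("pics/w9.png",w["frame"]); print(proj(w,(.4535,-.1237,.04)))
E
```

```text
clock: 9.9
eef_pos: [0.4544, -0.124, 0.0134]
tool_rot: [0.706, -0.044, 0.045, -0.706]
ft_force: [0.5, -0.5, 0.2]
gripper_width: 0.0854
t 9.9 pos [ 0.4544 -0.124   0.0134] d(cm) tool [-0.09  0.14  0.02] yaw -7.28 need ay 0.0 tilt y [ 0.001 -0.    -1.   ] w 0.0854 F [ 0.5 -0.5  0.2]
clock: 10.4
eef_pos: [0.4546, -0.1242, 0.0142]
tool_rot: [0.706, -0.044, 0.046, -0.705]
ft_force: [0.3, 0.3, -0.9]
gripper_width: 0.0407
t 10.4 pos [ 0.4546 -0.1242  0.0142] d(cm) tool [-0.12  0.22  0.04] yaw -7.28 need ay 0.0 tilt y [ 0.002 -0.001 -1.   ] w 0.0407 F [ 0.3  0.3 -0.9]
(np.float64(267.83740378067847), np.float64(299.88742829152693))
```

View pics/w9.png

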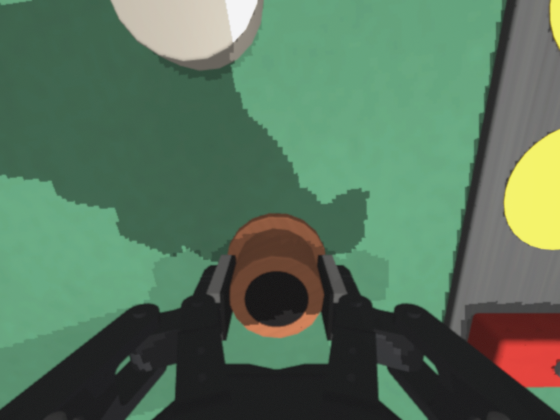

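```bash

python3 -m creep '[{"grip":0,"dx":0,"dy":-4,"dz":-0.1,"ax":0,"ay":0,"az":0},{"grip":0,"dx":0,"dy":-4,"dz":0,"ax":0,"ay":0,"az":0},{"grip":0,"dx":0,"dy":-3,"dz":0,"ax":0,"ay":0,"az":0},{"grip":0,"dx":3,"dy":0,"dz":3.5,"ax":0,"ay":0,"az":0},{"grip":0,"dx":4,"dy":0,"dz":5,"ax":0,"ay":0,"az":0},{"grip":0,"dx":4,"dy":0,"dz":5,"ax":0,"ay":0,"az":0},{"grip":0,"dx":2.5,"dy":0,"dz":4.5,"ax":0,"ay":0,"az":0},{"grip":0,"dx":0,"dy":0,"dz":0,"ax":0,"ay":0,"az":0}]';  python3 to.py .626 .067 .0225
```

```text
clock: 11.45
eef_pos: [0.6098, 0.0383, 0.1189]
tool_rot: [-0.705, 0.051, -0.045, 0.706]
ft_force: [0.5, 0.6, -2.3]
gripper_width: 0.0406
t 11.45 pos [0.6098 0.0383 0.1189] d(cm) tool [1.31 9.63 3.06] yaw -7.72 need ay -0.007 tilt y [-0.009  0.002 -1.   ] w 0.0406 F [ 0.5  0.6 -2.3]
```

```bash

python3 -m creep '[{"grip":0,"dx":1.3,"dy":0,"dz":3.0,"ax":-0.002,"ay":-0.007,"az":-0.009},{"grip":0,"dx":0,"dy":2,"dz":0.3,"ax":0,"ay":0,"az":0},{"grip":0,"dx":0,"dy":2,"dz":0.3,"ax":0,"ay":0,"az":0},{"grip":0,"dx":0,"dy":0,"dz":0,"ax":0,"ay":0,"az":0}]';  python3 to.py .626 .067 .0225
```

```text
clock: 11.95
eef_pos: [0.6233, 0.0694, 0.0718]
tool_rot: [0.707, -0.049, 0.042, -0.704]
ft_force: [-0.5, 0.7, -2.7]
gripper_width: 0.0411
t 11.95 pos [0.6233 0.0694 0.0718] d(cm) tool [ 0.34  4.93 -0.17] yaw -7.39 need ay -0.002 tilt y [-0.009 -0.005 -1.   ] w 0.0411 F [-0.5  0.7 -2.7]
```

```bash

python3 -m creep '[{"grip":0,"dx":0.3,"dy":1.5,"dz":0,"ax":0.005,"ay":-0.002,"az":-0.009},{"grip":0,"dx":0,"dy":1.5,"dz":0.2,"ax":0.003,"ay":0,"az":0},{"grip":0,"dx":0,"dy":0,"dz":0,"ax":0,"ay":0,"az":0}]';  python3 to.py .626 .067 .0225
```

```text
clock: 12.32
eef_pos: [0.6263, 0.0679, 0.0394]
tool_rot: [-0.705, 0.046, -0.046, 0.706]
ft_force: [-0.4, 0.3, -2.8]
gripper_width: 0.0411
t 12.32 pos [0.6263 0.0679 0.0394] d(cm) tool [-0.01  1.69 -0.1 ] yaw -7.46 need ay -0.003 tilt y [ 0.001  0.001 -1.   ] w 0.0411 F [-0.4  0.3 -2.8]
```

```bash

python3 -m creep '[{"grip":0,"dx":0,"dy":1,"dz":0,"ax":0.002,"ay":-0.003,"az":0},{"grip":0,"dx":0,"dy":0.4,"dz":0,"ax":0,"ay":0,"az":0},{"grip":0,"dx":0,"dy":0,"dz":0,"ax":0,"ay":0,"az":0}]';  python3 to.py .626 .067 .0225
```

```text
clock: 12.7
eef_pos: [0.6273, 0.0679, 0.0253]
tool_rot: [-0.704, 0.044, -0.046, 0.707]
ft_force: [0.4, -0.3, -3.3]
gripper_width: 0.0405
t 12.7 pos [0.6273 0.0679 0.0253] d(cm) tool [-0.12  0.28 -0.1 ] yaw -7.3 need ay 0.0 tilt y [ 0.003  0.003 -1.   ] w 0.0405 F [ 0.4 -0.3 -3.3]
```

```bash

python3 -m creep '[{"grip":0,"dx":-0.15,"dy":0.2,"dz":-0.05,"ax":-0.003,"ay":0,"az":0.003},{"grip":0,"dx":0,"dy":0.1,"dz":0,"ax":0,"ay":0,"az":0},{"grip":0,"dx":0,"dy":0,"dz":0,"ax":0,"ay":0,"az":0}]';  python3 to.py .626 .067 .0225
```

```text
clock: 13.08
eef_pos: [0.6264, 0.0679, 0.023]
tool_rot: [-0.705, 0.045, -0.045, 0.706]
ft_force: [-0.2, 0.2, -2.7]
gripper_width: 0.0404
t 13.07 pos [0.6264 0.0679 0.023 ] d(cm) tool [-0.03  0.05 -0.1 ] yaw -7.28 need ay 0.0 tilt y [ 0.001  0.001 -1.   ] w 0.0404 F [-0.2  0.2 -2.7]
```

```bash

python3 -m creep '[{"grip":0,"dx":0,"dy":0.1,"dz":-0.1,"ax":0,"ay":0,"az":0},{"grip":0,"dx":0,"dy":0,"dz":0,"ax":0,"ay":0,"az":0}]';  python3 to.py .626 .067 .0225
python3 -m creep '[{"grip":1,"dx":0,"dy":0,"dz":0,"ax":0,"ay":0,"az":0},{"grip":1,"dx":0,"dy":0,"dz":0,"ax":0,"ay":0,"az":0},{"grip":1,"dx":0,"dy":0,"dz":0,"ax":0,"ay":0,"az":0},{"grip":1,"dx":0,"dy":0,"dz":0,"ax":0,"ay":0,"az":0},{"grip":1,"dx":0,"dy":-3,"dz":-0.3,"ax":0,"ay":0,"az":0},{"grip":1,"dx":0,"dy":-4,"dz":-0.3,"ax":0,"ay":0,"az":0},{"grip":1,"dx":0,"dy":-3,"dz":-0.3,"ax":0,"ay":0,"az":0},{"grip":1,"dx":-5,"dy":0,"dz":-2.2,"ax":0,"ay":0,"az":0},{"grip":1,"dx":-5,"dy":0,"dz":-2.2,"ax":0,"ay":0,"az":0},{"grip":1,"dx":-5,"dy":0,"dz":-2.2,"ax":0,"ay":0,"az":0},{"grip":1,"dx":-2,"dy":0,"dz":-1,"ax":0,"ay":0,"az":0},{"grip":1,"dx":0,"dy":0,"dz":0,"ax":0,"ay":0,"az":0}]'; python3 to.py .438 .003 .004
python3 - <<'E'
from h import *
for n in ["wrist","top","scene"]:
    c=capture(n); f=c["frame"]
    if n=="wrist": print(proj(c,(.438,.003,.028)))
    if n!="wrist":
        u=np.array(proj(c,(.626,.067,.02))).astype(int); f=cv2.resize(f[u[1]-40:u[1]+40,u[0]-50:u[0]+50],None,fx=6,fy=6,interpolation=cv2.INTER_CUBIC); print(n,u-[50,40])
    cv2.imwrite(f"pics/{n}10.png",f)
E
```

```text
clock: 13.32
eef_pos: [0.6267, 0.0672, 0.0224]
tool_rot: [-0.705, 0.044, -0.046, 0.706]
ft_force: [-0.0, 0.5, -2.9]
gripper_width: 0.0409
t 13.32 pos [0.6267 0.0672 0.0224] d(cm) tool [-0.06 -0.01 -0.03] yaw -7.27 need ay 0.0 tilt y [ 0.002  0.001 -1.   ] w 0.0409 F [-0.   0.5 -2.9]
clock: 14.82
eef_pos: [0.4456, 0.0034, 0.1269]
tool_rot: [-0.705, 0.041, -0.049, 0.706]
ft_force: [0.0, 0.3, 0.4]
gripper_width: 0.0856
t 14.82 pos [0.4456 0.0034 0.1269] d(cm) tool [-0.88 12.28 -0.16] yaw -7.27 need ay 0.001 tilt y [ 0.011  0.001 -1.   ] w 0.0856 F [0.  0.3 0.4]
(np.float64(262.70056188650744), np.float64(213.1386962544903))
top [193 137]
scene [234 215]
```

View pics/wrist10.png

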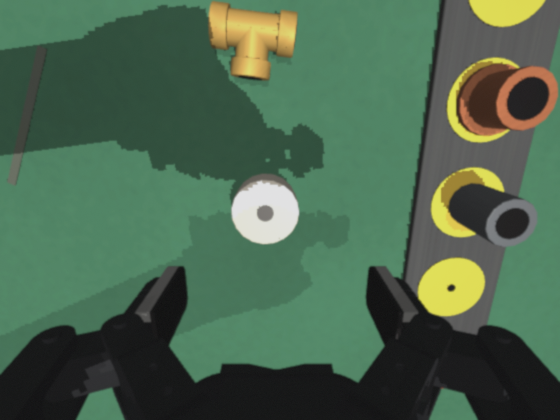

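View pics/top10.png

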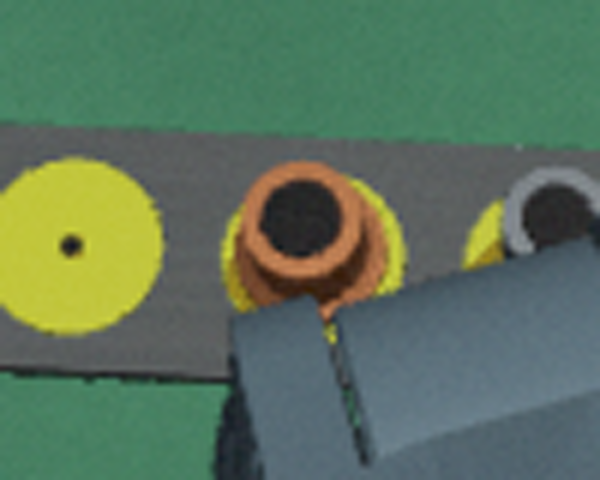

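View pics/scene10.png

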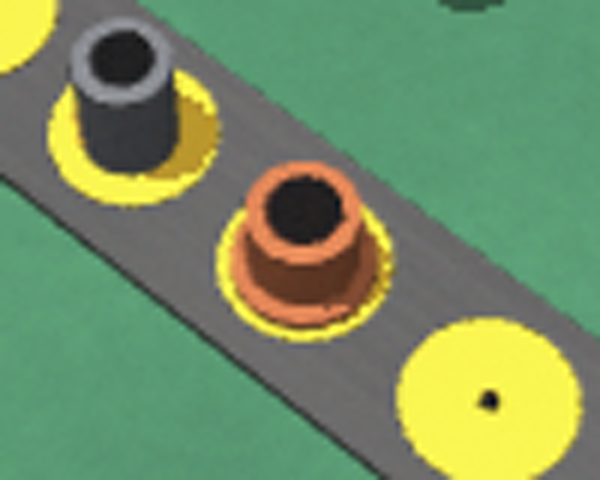

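```bash

python3 - <<'E'
from h import *
t=capture("top");s=capture("scene")
q=lambda c,p,o,z,k=6: onz(c,(p[0]+.5)/k-.5+o[0],(p[1]+.5)/k-.5+o[1],z)
print(q(t,(302,219),(193,137),.048),q(s,(304,211),(234,215),.048))
E
python3 -m creep '[{"grip":1,"dx":-0.7,"dy":2,"dz":0,"ax":0,"ay":0,"az":0.011},{"grip":1,"dx":0,"dy":3,"dz":0.1,"ax":0.003,"ay":0,"az":0},{"grip":1,"dx":0,"dy":2,"dz":0.1,"ax":0.003,"ay":0,"az":0},{"grip":1,"dx":0,"dy":0,"dz":0,"ax":0,"ay":0,"az":0}]'; python3 to.py .439 .003 .004
```

```text
[0.62740054 0.06643323 0.048     ] [0.62720596 0.06838266 0.048     ]
clock: 15.58
eef_pos: [0.4433, 0.0107, 0.0522]
tool_rot: [-0.701, 0.043, -0.043, 0.711]
ft_force: [0.3, 0.3, -0.7]
gripper_width: 0.0855
t 15.57 pos [0.4433 0.0107 0.0522] d(cm) tool [-0.32  4.8  -0.89] yaw -7.02 need ay 0.005 tilt y [ 0.001  0.014 -1.   ] w 0.0855 F [ 0.3  0.3 -0.7]
```

```bash

python3 -m creep '[{"grip":1,"dx":-0.3,"dy":1.5,"dz":-0.8,"ax":-0.013,"ay":0.005,"az":0.001},{"grip":1,"dx":0,"dy":1.5,"dz":0.1,"ax":0,"ay":0,"az":0},{"grip":1,"dx":0,"dy":0,"dz":0,"ax":0,"ay":0,"az":0}]'; python3 to.py .439 .003 .004
python3 - <<'E'
from h import *
c=capture("wrist"); cv2.imwrite("pics/w11.png",c["frame"]); print(proj(c,(.439,.003,.028)))
E
```

```text
clock: 15.95
eef_pos: [0.4403, 0.0055, 0.0208]
tool_rot: [-0.705, 0.045, -0.044, 0.707]
ft_force: [-0.8, -0.1, -0.1]
gripper_width: 0.085
t 15.95 pos [0.4403 0.0055 0.0208] d(cm) tool [-0.09  1.68 -0.27] yaw -7.25 need ay 0.001 tilt y [-0.002  0.003 -1.   ] w 0.085 F [-0.8 -0.1 -0.1]
(np.float64(269.14612208128096), np.float64(283.0312748087432))
```

View pics/w11.png

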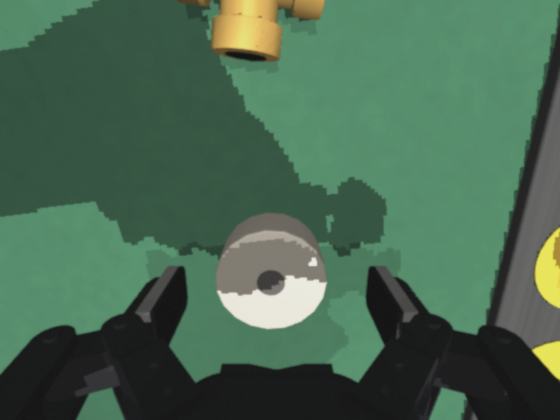

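```bash

python3 -m creep '[{"grip":1,"dx":0,"dy":0.9,"dz":-0.3,"ax":-0.003,"ay":0,"az":-0.002},{"grip":1,"dx":0,"dy":0.5,"dz":0,"ax":0,"ay":0,"az":0},{"grip":1,"dx":0,"dy":0,"dz":0,"ax":0,"ay":0,"az":0}]'; python3 to.py .439 .003 .004
```

```text
clock: 16.38
eef_pos: [0.442, 0.0025, 0.0076]
tool_rot: [0.706, -0.043, 0.046, -0.705]
ft_force: [0.5, 0.5, 0.3]
gripper_width: 0.0857
t 16.38 pos [0.442  0.0025 0.0076] d(cm) tool [-0.31  0.36  0.01] yaw -7.26 need ay 0.001 tilt y [ 0.004 -0.001 -1.   ] w 0.0857 F [0.5 0.5 0.3]
```

```bash

python3 -m creep '[{"grip":1,"dx":-0.25,"dy":0.35,"dz":0.05,"ax":0.001,"ay":0,"az":0.004},{"grip":1,"dx":0,"dy":0,"dz":0,"ax":0,"ay":0,"az":0}]'; python3 to.py .439 .003 .004
python3 -m creep '[{"grip":0,"dx":0,"dy":0,"dz":0,"ax":0,"ay":0,"az":0},{"grip":0,"dx":0,"dy":0,"dz":0,"ax":0,"ay":0,"az":0},{"grip":0,"dx":0,"dy":0,"dz":0,"ax":0,"ay":0,"az":0},{"grip":0,"dx":0,"dy":0,"dz":0,"ax":0,"ay":0,"az":0}]' 40;  python3 to.py .439 .003 .004
python3 - <<'E'
from h import *
c=capture("wrist"); cv2.imwrite("pics/w12.png",c["frame"]); print(proj(c,(.439,.003,.028)))
E
```

```text
clock: 16.62
eef_pos: [0.4397, 0.0033, 0.0041]
tool_rot: [-0.705, 0.045, -0.045, 0.706]
ft_force: [-0.2, -0.4, -0.9]
gripper_width: 0.0851
t 16.62 pos [0.4397 0.0033 0.0041] d(cm) tool [-0.07  0.01 -0.04] yaw -7.26 need ay 0.001 tilt y [ 0.     0.001 -1.   ] w 0.0851 F [-0.2 -0.4 -0.9]
clock: 17.12
eef_pos: [0.4396, 0.0034, 0.0045]
tool_rot: [-0.706, 0.045, -0.045, 0.706]
ft_force: [-0.2, 0.2, 0.2]
gripper_width: 0.0546
t 17.12 pos [0.4396 0.0034 0.0045] d(cm) tool [-0.06  0.05 -0.04] yaw -7.26 need ay 0.001 tilt y [ 0.  0. -1.] w 0.0546 F [-0.2  0.2  0.2]
(np.float64(269.26880550782784), np.float64(298.23804598371936))
```

View pics/w12.png

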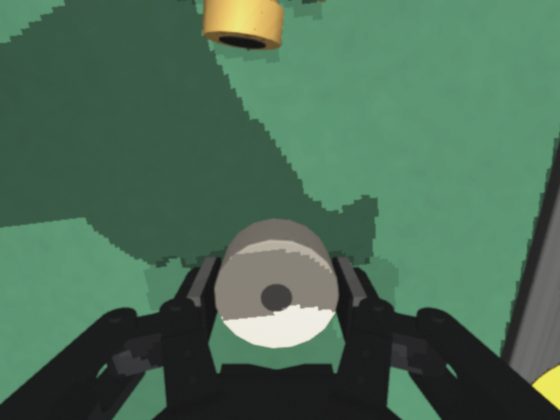

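```bash

python3 -m creep '[{"grip":0,"dx":0,"dy":-3,"dz":-0.1,"ax":0,"ay":0,"az":0},{"grip":0,"dx":0,"dy":-4,"dz":0,"ax":0,"ay":0,"az":0},{"grip":0,"dx":0,"dy":-4,"dz":0,"ax":0,"ay":0,"az":0},{"grip":0,"dx":4,"dy":0,"dz":4,"ax":0,"ay":0,"az":0},{"grip":0,"dx":4.5,"dy":0,"dz":4.5,"ax":0,"ay":0,"az":0},{"grip":0,"dx":4.5,"dy":0,"dz":4.5,"ax":0,"ay":0,"az":0},{"grip":0,"dx":2.5,"dy":0,"dz":3,"ax":0,"ay":0,"az":0},{"grip":0,"dx":0,"dy":0,"dz":0,"ax":0,"ay":0,"az":0}]' 50;  python3 to.py .6362 .1516 .0128
```

```text
clock: 18.18
eef_pos: [0.6147, 0.1398, 0.1136]
tool_rot: [0.707, -0.049, 0.046, -0.704]
ft_force: [-0.1, -0.5, -2.2]
gripper_width: 0.0541
t 18.18 pos [0.6147 0.1398 0.1136] d(cm) tool [ 2.01 10.07  1.49] yaw -7.7 need ay -0.007 tilt y [-0.004 -0.003 -1.   ] w 0.0541 F [-0.1 -0.5 -2.2]
```

```bash

python3 -m creep '[{"grip":0,"dx":2,"dy":0,"dz":1.4,"ax":0.003,"ay":-0.007,"az":-0.004},{"grip":0,"dx":0,"dy":2.5,"dz":0.3,"ax":0,"ay":0,"az":0},{"grip":0,"dx":0,"dy":2.5,"dz":0.3,"ax":0,"ay":0,"az":0},{"grip":0,"dx":0,"dy":0,"dz":0,"ax":0,"ay":0,"az":0}]';  python3 to.py .6362 .1516 .0128
```

```text
clock: 18.68
eef_pos: [0.6299, 0.1511, 0.0553]
tool_rot: [0.709, -0.05, 0.041, -0.703]
ft_force: [0.5, -0.1, -2.4]
gripper_width: 0.0541
t 18.68 pos [0.6299 0.1511 0.0553] d(cm) tool [0.66 4.24 0.17] yaw -7.41 need ay -0.002 tilt y [-0.012 -0.008 -1.   ] w 0.0541 F [ 0.5 -0.1 -2.4]
```

```bash

python3 -m creep '[{"grip":0,"dx":0.6,"dy":1.2,"dz":0.2,"ax":0.008,"ay":-0.002,"az":-0.012},{"grip":0,"dx":0,"dy":1.3,"dz":0.1,"ax":0.002,"ay":0,"az":-0.002},{"grip":0,"dx":0,"dy":0,"dz":0,"ax":0,"ay":0,"az":0}]';  python3 to.py .6362 .1516 .0128
```

```text
clock: 19.05
eef_pos: [0.6347, 0.1506, 0.0279]
tool_rot: [0.706, -0.045, 0.046, -0.705]
ft_force: [-0.3, 0.5, -2.3]
gripper_width: 0.0542
t 19.05 pos [0.6347 0.1506 0.0279] d(cm) tool [0.13 1.51 0.12] yaw -7.39 need ay -0.002 tilt y [ 0.001 -0.002 -1.   ] w 0.0542 F [-0.3  0.5 -2.3]
```

```bash

python3 -m creep '[{"grip":0,"dx":0.1,"dy":0.8,"dz":0.1,"ax":0.003,"ay":-0.002,"az":0},{"grip":0,"dx":0,"dy":0.5,"dz":0,"ax":0,"ay":0,"az":0},{"grip":0,"dx":0,"dy":0,"dz":0,"ax":0,"ay":0,"az":0}]';  python3 to.py .6362 .1516 .0128
```

```text
clock: 19.42
eef_pos: [0.6371, 0.1518, 0.0152]
tool_rot: [-0.705, 0.044, -0.046, 0.707]
ft_force: [0.5, -0.6, -1.4]
gripper_width: 0.0543
t 19.43 pos [0.6371 0.1518 0.0152] d(cm) tool [-0.09  0.24 -0.03] yaw -7.28 need ay 0.0 tilt y [ 0.004  0.002 -1.   ] w 0.0543 F [ 0.5 -0.6 -1.4]
```

```bash

python3 -m creep '[{"grip":0,"dx":-0.1,"dy":0.25,"dz":0,"ax":-0.002,"ay":0,"az":0.004},{"grip":0,"dx":0,"dy":0,"dz":0,"ax":0,"ay":0,"az":0}]';  python3 to.py .6362 .1516 .0128
```

```text
clock: 19.68
eef_pos: [0.6367, 0.1523, 0.0132]
tool_rot: [-0.705, 0.045, -0.045, 0.706]
ft_force: [-0.2, 0.8, -2.0]
gripper_width: 0.0541
t 19.68 pos [0.6367 0.1523 0.0132] d(cm) tool [-0.04  0.04 -0.08] yaw -7.27 need ay 0.001 tilt y [ 0.001  0.001 -1.   ] w 0.0541 F [-0.2  0.8 -2. ]
```

```bash

python3 -m creep '[{"grip":0,"dx":-0.05,"dy":0.1,"dz":-0.08,"ax":0,"ay":0,"az":0},{"grip":0,"dx":0,"dy":0,"dz":0,"ax":0,"ay":0,"az":0}]';  python3 to.py .6362 .1516 .0128
python3 -m creep '[{"grip":1,"dx":0,"dy":0,"dz":0,"ax":0,"ay":0,"az":0},{"grip":1,"dx":0,"dy":0,"dz":0,"ax":0,"ay":0,"az":0},{"grip":1,"dx":0,"dy":0,"dz":0,"ax":0,"ay":0,"az":0},{"grip":1,"dx":0,"dy":0,"dz":0,"ax":0,"ay":0,"az":0},{"grip":1,"dx":0,"dy":-4,"dz":-0.3,"ax":0,"ay":0,"az":0},{"grip":1,"dx":0,"dy":-4,"dz":-0.3,"ax":0,"ay":0,"az":0},{"grip":1,"dx":0,"dy":-4,"dz":-0.3,"ax":0,"ay":0,"az":0},{"grip":1,"dx":-5,"dy":0,"dz":1.8,"ax":0,"ay":0,"az":0},{"grip":1,"dx":-5,"dy":0,"dz":1.8,"ax":0,"ay":0,"az":0},{"grip":1,"dx":-5,"dy":0,"dz":1.8,"ax":0,"ay":0,"az":0},{"grip":1,"dx":-3.5,"dy":0,"dz":1.2,"ax":0,"ay":0,"az":0},{"grip":1,"dx":0,"dy":0,"dz":0,"ax":0,"ay":0,"az":0}]'; python3 to.py .446 .242 .020
python3 - <<'E'
from h import *
for n in ["wrist","top","scene"]:
    c=capture(n); f=c["frame"]
    if n=="wrist": print(proj(c,(.446,.242,.066)))
    if n!="wrist":
        u=np.array(proj(c,(.637,.152,.02))).astype(int); f=cv2.resize(f[u[1]-40:u[1]+40,u[0]-50:u[0]+50],None,fx=6,fy=6,interpolation=cv2.INTER_CUBIC); print(n,u-[50,40])
    cv2.imwrite(f"pics/{n}13.png",f)
E
```

```text
clock: 19.92
eef_pos: [0.6366, 0.152, 0.0129]
tool_rot: [-0.705, 0.044, -0.045, 0.706]
ft_force: [-0.5, -0.5, -1.7]
gripper_width: 0.0545
t 19.93 pos [0.6366 0.152  0.0129] d(cm) tool [-0.04  0.01 -0.05] yaw -7.27 need ay 0.001 tilt y [ 0.002  0.002 -1.   ] w 0.0545 F [-0.5 -0.5 -1.7]
clock: 21.42
eef_pos: [0.4577, 0.2344, 0.1382]
tool_rot: [-0.704, 0.042, -0.048, 0.707]
ft_force: [0.1, -0.4, 0.6]
gripper_width: 0.0855
t 21.43 pos [0.4577 0.2344 0.1382] d(cm) tool [-1.35 11.81  0.55] yaw -7.35 need ay -0.001 tilt y [ 0.009  0.003 -1.   ] w 0.0855 F [ 0.1 -0.4  0.6]
(np.float64(254.76002007139542), np.float64(215.14499753822517))
top [152 135]
scene [265 239]
```

View pics/wrist13.png

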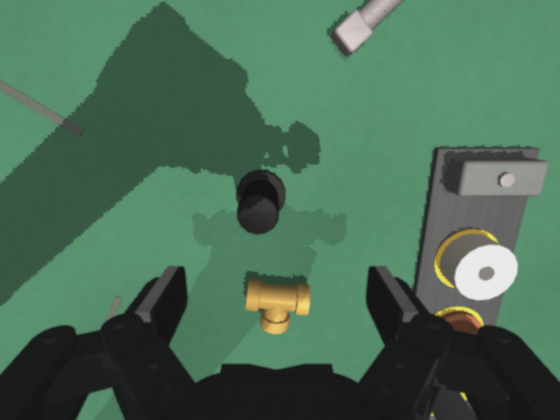

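View pics/top13.png

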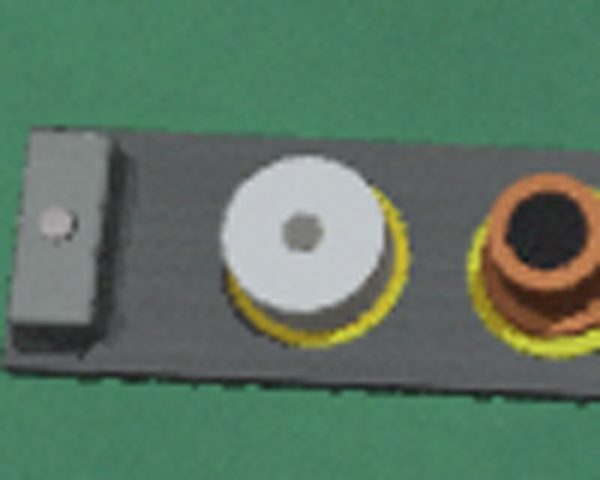

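View pics/scene13.png

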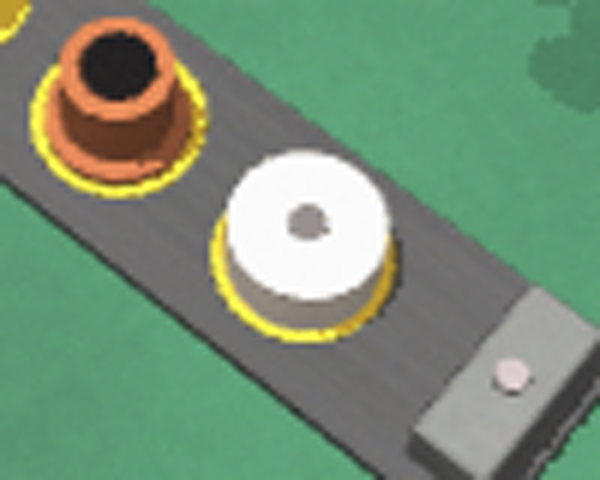

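```bash

python3 - <<'E'
from h import *
t=capture("top");s=capture("scene")
q=lambda c,p,o,z,k=6: onz(c,(p[0]+.5)/k-.5+o[0],(p[1]+.5)/k-.5+o[1],z)
print(q(t,(302,233),(152,135),.036),q(s,(308,223),(265,239),.036))
E
python3 -m creep '[{"grip":1,"dx":-1.2,"dy":0,"dz":0.6,"ax":-0.003,"ay":0,"az":0.009},{"grip":1,"dx":0,"dy":2,"dz":0.1,"ax":0.003,"ay":0,"az":0},{"grip":1,"dx":0,"dy":2,"dz":0.1,"ax":0.003,"ay":0,"az":0},{"grip":1,"dx":0,"dy":0,"dz":0,"ax":0,"ay":0,"az":0}]'; python3 to.py .447 .2425 .022
python3 - <<'E'
from h import *
c=capture("wrist"); cv2.imwrite("pics/w14.png",c["frame"]); print(proj(c,(.447,.2425,.066)))
E
```

```text
[0.63738358 0.1511016  0.036     ] [0.63698462 0.15249993 0.036     ]
clock: 22.18
eef_pos: [0.4532, 0.2413, 0.0974]
tool_rot: [-0.702, 0.051, -0.051, 0.709]
ft_force: [-0.5, -0.6, -0.2]
gripper_width: 0.085
t 22.18 pos [0.4532 0.2413 0.0974] d(cm) tool [-0.63  7.54 -0.05] yaw -8.2 need ay -0.016 tilt y [ 0.001  0.009 -1.   ] w 0.085 F [-0.5 -0.6 -0.2]
(np.float64(261.8058425602268), np.float64(245.6450148963668))
```

View pics/w14.png

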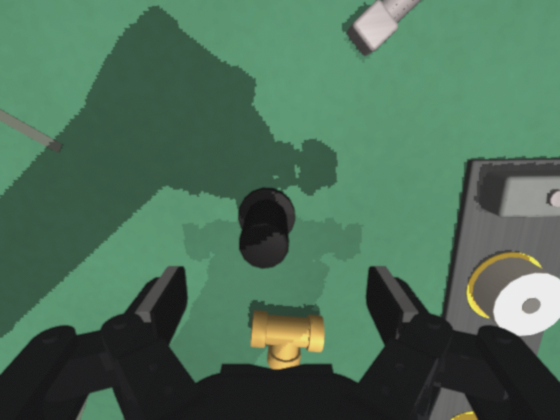

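```bash

python3 -m creep '[{"grip":1,"dx":-0.55,"dy":2,"dz":0,"ax":-0.008,"ay":-0.016,"az":0.001},{"grip":1,"dx":0,"dy":2.2,"dz":0.1,"ax":0.003,"ay":0,"az":0},{"grip":1,"dx":0,"dy":2,"dz":0.1,"ax":0.003,"ay":0,"az":0},{"grip":1,"dx":0,"dy":0,"dz":0,"ax":0,"ay":0,"az":0}]'; python3 to.py .448 .243 .022
```

```text
clock: 22.72
eef_pos: [0.4491, 0.2462, 0.0345]
tool_rot: [-0.703, 0.043, -0.045, 0.709]
ft_force: [-0.9, -0.1, -0.0]
gripper_width: 0.0853
t 22.73 pos [0.4491 0.2462 0.0345] d(cm) tool [-0.07  1.25 -0.35] yaw -7.17 need ay 0.002 tilt y [ 0.003  0.009 -1.   ] w 0.0853 F [-0.9 -0.1 -0. ]
```

```bash

python3 -m creep '[{"grip":1,"dx":-0.05,"dy":0.7,"dz":-0.35,"ax":-0.008,"ay":0,"az":0.003},{"grip":1,"dx":0,"dy":0.4,"dz":0,"ax":0,"ay":0,"az":0},{"grip":1,"dx":0,"dy":0,"dz":0,"ax":0,"ay":0,"az":0}]'; python3 to.py .448 .243 .022
python3 - <<'E'
from h import *
c=capture("wrist"); cv2.imwrite("pics/w15.png",c["frame"]); print(proj(c,(.448,.243,.066)))
E
```

```text
clock: 23.1
eef_pos: [0.4489, 0.2435, 0.0241]
tool_rot: [-0.705, 0.044, -0.044, 0.706]
ft_force: [0.1, -0.5, -0.3]
gripper_width: 0.0857
t 23.1 pos [0.4489 0.2435 0.0241] d(cm) tool [-0.09  0.2  -0.06] yaw -7.14 need ay 0.003 tilt y [ 0.001  0.002 -1.   ] w 0.0857 F [ 0.1 -0.5 -0.3]
(np.float64(267.5383905604923), np.float64(326.195484095827))
```

View pics/w15.png

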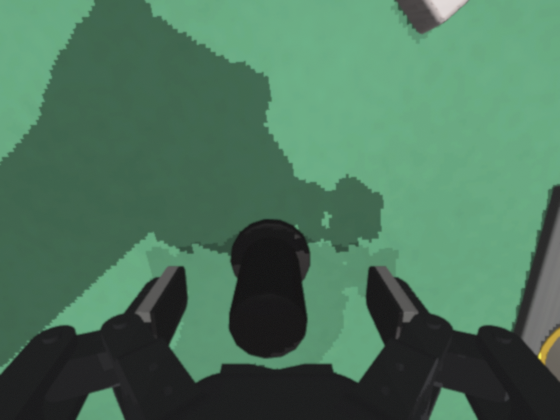

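```bash

python3 -m creep '[{"grip":1,"dx":-0.05,"dy":0.1,"dz":-0.05,"ax":-0.002,"ay":0.002,"az":0},{"grip":0,"dx":0,"dy":0,"dz":0,"ax":0,"ay":0,"az":0},{"grip":0,"dx":0,"dy":0,"dz":0,"ax":0,"ay":0,"az":0},{"grip":0,"dx":0,"dy":0,"dz":0,"ax":0,"ay":0,"az":0},{"grip":0,"dx":0,"dy":0,"dz":0,"ax":0,"ay":0,"az":0},{"grip":0,"dx":0,"dy":0,"dz":0,"ax":0,"ay":0,"az":0}]' 60;  python3 to.py .448 .243 .022
python3 - <<'E'
from h import *
c=capture("wrist"); f=cv2.convertScaleAbs(c["frame"],alpha=3,beta=0); cv2.imwrite("pics/w16.png",f); print(proj(c,(.448,.243,.066)))
E
```

```text
clock: 23.9
eef_pos: [0.4481, 0.2437, 0.0242]
tool_rot: [-0.706, 0.044, -0.045, 0.706]
ft_force: [-0.4, 0.1, 0.1]
gripper_width: 0.0306
t 23.9 pos [0.4481 0.2437 0.0242] d(cm) tool [-0.01  0.22 -0.07] yaw -7.27 need ay 0.0 tilt y [ 0.001 -0.    -1.   ] w 0.0306 F [-0.4  0.1  0.1]
(np.float64(269.643842058458), np.float64(326.24998109621316))
```

View pics/w16.png

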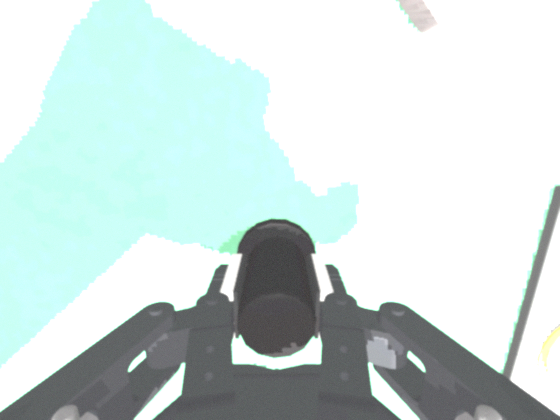

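```bash

python3 -m creep '[{"grip":0,"dx":0,"dy":-4,"dz":0,"ax":0,"ay":0,"az":0},{"grip":0,"dx":0,"dy":-4,"dz":0,"ax":0,"ay":0,"az":0},{"grip":0,"dx":0,"dy":-4,"dz":0,"ax":0,"ay":0,"az":0},{"grip":0,"dx":2,"dy":0,"dz":-3.5,"ax":0,"ay":0,"az":0},{"grip":0,"dx":3,"dy":0,"dz":-5,"ax":0,"ay":0,"az":0},{"grip":0,"dx":3,"dy":0,"dz":-5,"ax":0,"ay":0,"az":0},{"grip":0,"dx":3,"dy":0,"dz":-5,"ax":0,"ay":0,"az":0},{"grip":0,"dx":3,"dy":0,"dz":-4,"ax":0,"ay":0,"az":0},{"grip":0,"dx":0,"dy":0,"dz":0,"ax":0,"ay":0,"az":0}]';  python3 to.py .6037 -.1018 .0325
```

```text
clock: 25.08
eef_pos: [0.5529, -0.0099, 0.1355]
tool_rot: [0.709, -0.05, 0.038, -0.703]
ft_force: [-0.8, 0.6, -5.0]
gripper_width: 0.031
t 25.07 pos [ 0.5529 -0.0099  0.1355] d(cm) tool [ 6.35 10.28 -8.39] yaw -7.12 need ay 0.003 tilt y [-0.017 -0.007 -1.   ] w 0.031 F [-0.8  0.6 -5. ]
```

```bash

python3 -m creep '[{"grip":0,"dx":3,"dy":0,"dz":-4,"ax":0.007,"ay":0.003,"az":-0.017},{"grip":0,"dx":3,"dy":0,"dz":-4,"ax":0,"ay":0,"az":0},{"grip":0,"dx":0,"dy":1,"dz":0,"ax":0,"ay":0,"az":0},{"grip":0,"dx":0,"dy":0,"dz":0,"ax":0,"ay":0,"az":0}]';  python3 to.py .6037 -.1018 .0325
```

```text
clock: 25.58
eef_pos: [0.597, -0.096, 0.1177]
tool_rot: [-0.705, 0.049, -0.04, 0.706]
ft_force: [-1.1, 1.2, -5.4]
gripper_width: 0.0307
t 25.57 pos [ 0.597  -0.096   0.1177] d(cm) tool [ 0.84  8.51 -0.5 ] yaw -7.14 need ay 0.003 tilt y [-0.013  0.002 -1.   ] w 0.0307 F [-1.1  1.2 -5.4]
```

```bash

python3 -m creep '[{"grip":0,"dx":0.8,"dy":1.5,"dz":-0.4,"ax":-0.002,"ay":0.003,"az":-0.013},{"grip":0,"dx":0,"dy":2,"dz":0.2,"ax":0.003,"ay":0,"az":-0.002},{"grip":0,"dx":0,"dy":2,"dz":0.2,"ax":0.003,"ay":0,"az":-0.002},{"grip":0,"dx":0,"dy":0,"dz":0,"ax":0,"ay":0,"az":0}]';  python3 to.py .6037 -.1018 .0325
```

```text
clock: 26.08
eef_pos: [0.6031, -0.0915, 0.0579]
tool_rot: [-0.704, 0.041, -0.043, 0.708]
ft_force: [-0.2, -0.4, -5.4]
gripper_width: 0.0309
t 26.07 pos [ 0.6031 -0.0915  0.0579] d(cm) tool [ 0.18  2.54 -1.03] yaw -6.87 need ay 0.007 tilt y [ 0.003  0.006 -1.   ] w 0.0309 F [-0.2 -0.4 -5.4]
```

```bash

python3 -m creep '[{"grip":0,"dx":0.2,"dy":0.8,"dz":-1,"ax":-0.006,"ay":0.007,"az":0.003},{"grip":0,"dx":0,"dy":0.8,"dz":0,"ax":0,"ay":0,"az":0},{"grip":0,"dx":0,"dy":0,"dz":0,"ax":0,"ay":0,"az":0}]';  python3 to.py .6037 -.1018 .0325
```

```text
clock: 26.45
eef_pos: [0.6053, -0.1016, 0.0421]
tool_rot: [-0.706, 0.044, -0.045, 0.706]
ft_force: [-0.1, 0.6, -4.9]
gripper_width: 0.0309
t 26.45 pos [ 0.6053 -0.1016  0.0421] d(cm) tool [-0.16  0.96 -0.04] yaw -7.22 need ay 0.001 tilt y [ 0.002 -0.    -1.   ] w 0.0309 F [-0.1  0.6 -4.9]
```

```bash

python3 -m creep '[{"grip":0,"dx":-0.15,"dy":0.6,"dz":0,"ax":0.002,"ay":0.001,"az":0.002},{"grip":0,"dx":0,"dy":0.2,"dz":0,"ax":0,"ay":0,"az":0},{"grip":0,"dx":0,"dy":0,"dz":0,"ax":0,"ay":0,"az":0}]';  python3 to.py .6037 -.1018 .0325
```

```text
clock: 26.82
eef_pos: [0.6047, -0.1017, 0.0345]
tool_rot: [-0.705, 0.044, -0.046, 0.706]
ft_force: [0.7, 0.3, -5.9]
gripper_width: 0.0306
t 26.82 pos [ 0.6047 -0.1017  0.0345] d(cm) tool [-0.09  0.2  -0.03] yaw -7.31 need ay -0.0 tilt y [ 0.002  0.002 -1.   ] w 0.0306 F [ 0.7  0.3 -5.9]
```

```bash

python3 -m creep '[{"grip":0,"dx":-0.1,"dy":0.2,"dz":0,"ax":-0.001,"ay":0,"az":0.002},{"grip":0,"dx":0,"dy":0,"dz":0,"ax":0,"ay":0,"az":0}]';  python3 to.py .6037 -.1018 .0325
```

```text
clock: 27.08
eef_pos: [0.6038, -0.1014, 0.0327]
tool_rot: [-0.705, 0.045, -0.045, 0.706]
ft_force: [-0.6, 0.6, -4.3]
gripper_width: 0.0307
t 27.07 pos [ 0.6038 -0.1014  0.0327] d(cm) tool [-0.    0.02 -0.04] yaw -7.3 need ay 0.0 tilt y [ 0.     0.001 -1.   ] w 0.0307 F [-0.6  0.6 -4.3]
```

```bash

python3 -m creep '[{"grip":0,"dx":0,"dy":0.05,"dz":0,"ax":0,"ay":0,"az":0},{"grip":1,"dx":0,"dy":0,"dz":0,"ax":0,"ay":0,"az":0},{"grip":1,"dx":0,"dy":0,"dz":0,"ax":0,"ay":0,"az":0},{"grip":1,"dx":0,"dy":0,"dz":0,"ax":0,"ay":0,"az":0},{"grip":1,"dx":0,"dy":0,"dz":0,"ax":0,"ay":0,"az":0},{"grip":1,"dx":0,"dy":-3,"dz":-0.2,"ax":0,"ay":0,"az":0},{"grip":1,"dx":0,"dy":-4,"dz":-0.2,"ax":0,"ay":0,"az":0},{"grip":1,"dx":0,"dy":-4,"dz":-0.2,"ax":0,"ay":0,"az":0},{"grip":1,"dx":-3,"dy":-2,"dz":-4,"ax":0,"ay":0,"az":0},{"grip":1,"dx":-3,"dy":0,"dz":-5,"ax":0,"ay":0,"az":0},{"grip":1,"dx":-2,"dy":0,"dz":-5,"ax":0,"ay":0,"az":0},{"grip":1,"dx":0,"dy":0,"dz":0,"ax":0,"ay":0,"az":0}]';
python3 - <<'E'
from h import *
for n in ["wrist","top","scene"]:
    c=capture(n); f=c["frame"]
    cv2.imwrite(f"pics/{n}17f.png",f)
    if n!="wrist":
        u=np.array(proj(c,(.604,-.102,.03))).astype(int); f=cv2.resize(f[u[1]-40:u[1]+40,u[0]-50:u[0]+50],None,fx=6,fy=6,interpolation=cv2.INTER_CUBIC); f=cv2.convertScaleAbs(f,alpha=1.5); print(n,u-[50,40])
        cv2.imwrite(f"pics/{n}17.png",f)
E
```

```text
clock: 28.58
eef_pos: [0.5089, -0.2394, 0.1713]
tool_rot: [0.706, -0.039, 0.048, -0.705]
ft_force: [-0.5, 0.8, -0.1]
gripper_width: 0.0854
top [276 140]
scene [177 170]
```

View pics/top17.png

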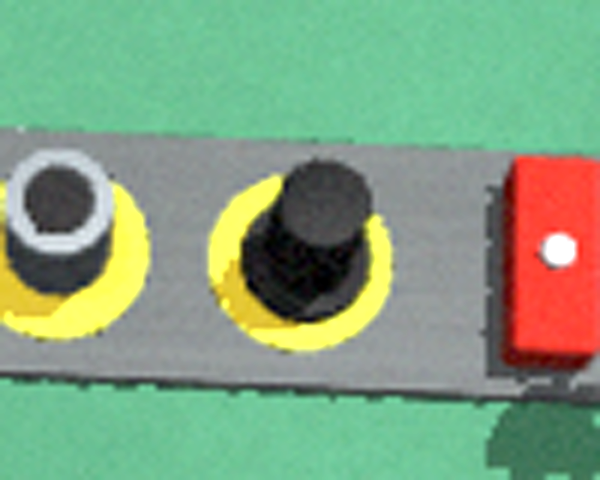

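View pics/scene17.png

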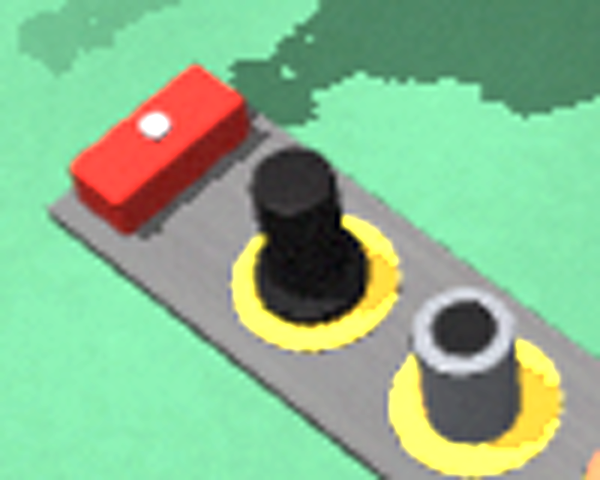

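View pics/top17f.png

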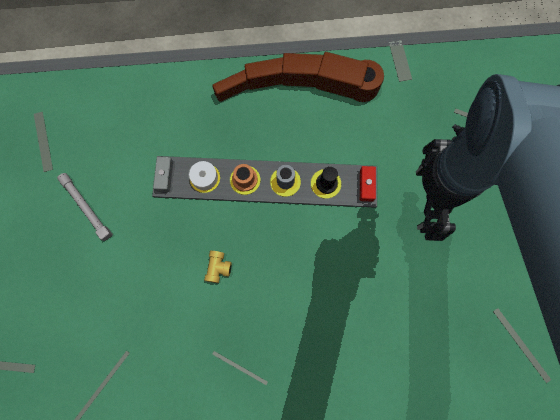

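View pics/scene17f.png

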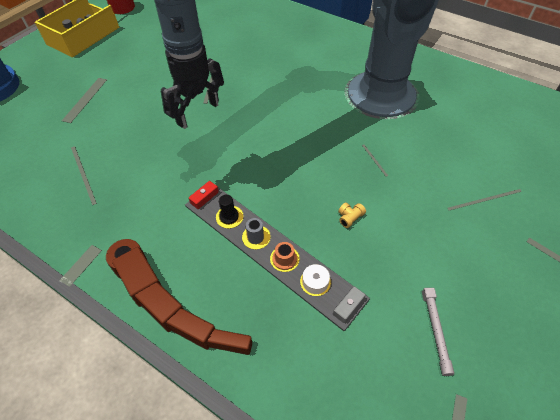

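```bash

python3 - <<'E'
from h import *
t=capture("top");s=capture("scene")
q=lambda c,p,o,z,k=6: onz(c,(p[0]+.5)/k-.5+o[0],(p[1]+.5)/k-.5+o[1],z)
A=q(t,(326,204),(276,140),.074);B=q(s,(293,182),(177,170),.074)
print("pin",A-[.6045,-.1025,.074],B-[.6044,-.101,.074])
A=q(t,(59,202),(276,140),.06);B=q(s,(464,329),(177,170),.06)
print("sleeve",A-[.6153,-.018,.06],B-[.6151,-.0166,.06])
print(ctrl.sense()["qvel"].round(3))
E
```

```text
pin [-3.25290476e-04 -2.26590973e-03 -4.16333634e-17] [ 9.60803640e-04 -3.74988318e-04 -4.16333634e-17]
sleeve [ 1.01791450e-03 -6.67083935e-04  5.55111512e-17] [ 1.31874852e-03 -4.09565884e-04  5.55111512e-17]
[-0.007  0.003 -0.001  0.     0.006  0.002  0.002]
```

```bash
python3 -c "
from rig import ctrl
print(ctrl.close_job(), ctrl.sense()['clock'])"
```

```text
the job is handed in; nothing more can be done
the job is handed in; nothing more can be done
```

The four parts are standing upright on the strip in order of height from the red block: black pin on mark_a, steel sleeve on mark_b, copper bush on mark_c and white puck on mark_d by the grey block. I handed the job in with the gripper open, about 14 cm clear of the nearest part, at about 29 s on the clock.

I checked each part's position by comparing its top centre with its mark in the top and scene cameras:

| Part | Mark | Offset from the mark |
|---|---|---|
| Puck | mark_d | about 0.3 mm |
| Bush | mark_c | about 1.2 mm |
| Sleeve | mark_b | about 1.3 mm |
| Pin | mark_a | 1.0 mm (scene camera) to 2.3 mm (top camera) |

- **Disagreement:** the two cameras differ by about 2 mm on the pin, which is within their calibration. I left it as placed.
- **Wrist camera:** it read up to 10 mm off while the arm was settling, so I used the fixed cameras for positions.
- **Forces and tee:** the wrist force readings I took stayed around 6 N or less, and I saw no unexpected contact. I never touched the brass tee, and the final pictures show it still in place.

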